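# Shut down the glue warmer and tidy the dye bottles

### The job

Close down the glue corner: first switch the glue warmer off by throwing its lever fully over to the white-marked side, and then lift the blue glue pot off the hotplate by its arched handle, keeping it upright, and set it down on the round cork mat so that its whole base is on the cork. Lay the round metal cover flat and centred on the bare hotplate, stand every toppled dye bottle upright on the green tray, and leave the hammer, the polish tin and the shoe last where they are.

Things in the scene. Friction and masses are not known exactly. Their poses are not given: they have to be found in the camera images.
- warmer: fixed electric glue warmer: grey housing 300 (own x) x 180 (own y) x 50 mm high, origin at the centre of its underside on the bench. A dark round hotplate, 150 mm in diameter, stands 12 mm above the housing (top 62 mm above the bench), centred at x = +60 mm; the switch is on top at the other end, x = -105 mm.
- switch (a joint): the warmer's toggle lever on a black block (50 mm along warmer x, 70 along y, 25 high). Pivot axis parallel to warmer x, at warmer x = -105, y = 0 mm, 72 mm above the bench. In rad: 1 = on, leaning 0.5 rad to warmer +y (red mark); 0 = off, leaning 0.5 rad to -y (white mark); stops at both, moves with about 1 N at the ball, stays where left; off below 0.15.
- switch_tip (a point): centre of the red ball (26 mm diameter) at the end of the switch lever's 10 mm bar, 80 mm from the pivot
- pot: blue lidded glue pot, 110 mm in diameter (flat base 100 mm), 93 mm high at the lid, about 0.6 kg, on the hotplate, perhaps off-centre. Origin at the centre of its underside, z up. A rigid arched handle rises over it: steel legs at y = +-54 mm and a level wooden bar 20 mm in diameter, 64 mm long, along the pot's own y.
- pot_handle (a point): middle of the pot's wooden handle bar, on the bar's axis, 150 mm above the pot's base; the bar runs along the pot's y axis; 57 mm free between the lid and the bar's axis; axes as the pot's
- cork: fixed round cork mat, 170 mm in diameter, 8 mm thick, origin at the centre of its underside on the bench. The pot's whole base (radius 50 mm) is on it within 35 mm of its centre.
- cover: loose round aluminium hotplate cover lying flat on the bench: disc 160 mm in diameter, 12 mm thick, with a black round knob 32 mm in diameter on top in the middle, from 12 to 50 mm above its underside; about 0.3 kg. Origin at the centre of its underside. It covers the hotplate when it lies flat on it with its centre within 20 mm of the plate's.
- plate (a point): centre of the hotplate's top face, 62 mm above the bench
- tray: fixed flat green tray without a rim: 220 x 220 mm plate, 6 mm thick, origin at the centre of its underside on the bench, own x and y along its edges. A bottle counts as on it with its axis within 90 mm of the tray's centre along each of these.
- bottle1: square white bottle, red label and cap, 0.24 kg, heavier at the foot: body 50 x 50 x 80 mm long, 6 mm neck, round cap 34 mm diameter x 26 mm (112 mm overall). Origin on its axis, 40 mm from the foot; own x runs foot to cap (cap end x = +72 mm). Starts lying on a flat side (origin 25 mm over the bench); upright: x up, origin 40 mm above its support. May be absent (None).
- bottle2: square white bottle, yellow label and cap, 0.24 kg, heavier at the foot: body 50 x 50 x 80 mm long, 6 mm neck, round cap 34 mm diameter x 26 mm (112 mm overall). Origin on its axis, 40 mm from the foot; own x runs foot to cap (cap end x = +72 mm). Starts lying on a flat side (origin 25 mm over the bench); upright: x up, origin 40 mm above its support. May be absent (None).
- bottle3: square white bottle, black label and cap, 0.24 kg, heavier at the foot: body 50 x 50 x 80 mm long, 6 mm neck, round cap 34 mm diameter x 26 mm (112 mm overall). Origin on its axis, 40 mm from the foot; own x runs foot to cap (cap end x = +72 mm). Starts lying on a flat side (origin 25 mm over the bench); upright: x up, origin 40 mm above its support. May be absent (None).
- bottle4: square white bottle, blue label and cap, 0.24 kg, heavier at the foot: body 50 x 50 x 80 mm long, 6 mm neck, round cap 34 mm diameter x 26 mm (112 mm overall). Origin on its axis, 40 mm from the foot; own x runs foot to cap (cap end x = +72 mm). Starts lying on a flat side (origin 25 mm over the bench); upright: x up, origin 40 mm above its support. May be absent (None).
- hammer: bystander: wooden-handled hammer about 280 mm long lying on the bench to the left of the work
- tin: bystander: round polish tin, 80 mm in diameter and 50 mm high, origin under its centre
- last: bystander: green plastic shoe last, about 220 x 66 x 100 mm, origin under its middle
There are look-alikes about, which are no part of the job. Leave any turquoise look-alike of the bottle3 alone. What is shaped like the cover but orange is not meant.

How it is judged:
By the outcome, as a careful person would: the job done as asked, in the order asked, and still so for the second after the job is handed in, with the robot touching nothing.
Of bottle1, bottle2, bottle3, bottle4 only 2 to 4 are there at a start; the rules pass over those that are not, and their reading is None.
At some moment in a run one of bottle1, bottle2, bottle3, bottle4 may be knocked a few centimetres aside while the robot is not near it.
It also fails if it takes over 210 s, if anything falls off the work surface, if the arm or the gripper's body presses on something with over 40 N, if the wrist force passes 120 N, or if a joint passes its speed limit or range.

### The arm

A 7-joint arm with a two-finger parallel gripper is mounted at the origin on the work surface. World frame = base frame: x ahead of the robot, y to its left, z up, the work surface at z = 0. Lengths are in m, angles in degrees, forces in N, time in s.
With the tool pointing down it reaches from about 0.425 to 1.025 m from the base axis. Payload 9.4 kg.
Tool frame: the origin (TCP) lies between the finger pads; the fingertips stand 11 mm ahead of it and the grasp point (between the pads) lies 8 mm behind it (nose_length is the distance from the TCP to the fingertips, in m); z points along the fingers, y is the line along which they close (so a half turn about z gives the same grasp; the last joint's range is limited). The gripper opens to 85 mm and grips with 20 to 120 N. Pads are 22 mm wide; open, the fingers measure 114 mm over their backs; the gripper's body (76 mm by 85 mm) begins 54 mm behind the grasp point. The pads swing forward as they close: fully open they stand 13 mm farther back than shut.
Start: joints at [-75.098, 34.337, -0.143, 91.639, 0.103, 54.024, -4.572], TCP at [0.24, 0.684, 0.242] pointing down, gripper open.
Joint ranges: [-147.43, 147.43], [-19.82, 112.94], [-74.19, 73.91], [6.32, 146.72], [-59.91, 239.91], [6.04, 106.73], [-150.56, 150.56]. Speed limits (degrees/s): [127.2, 127.2, 172.46, 172.46, 180, 180, 180].

### API

Orientations are given as [roll, pitch, yaw] about the fixed x, y, z axes, in that order (R = Rz(yaw) Ry(pitch) Rx(roll)).
In Python, from workcell import * gives the robot as it stands.
- The arm moves only by the tool send_rows, never from a script. Its arguments are lists of equal length, an entry for each row: "turn": the turn, a rotation vector about the world's x, y, z in rad, a list of three; "translation": the shift along the world's x, y, z in mm, a list of three; "claw": the opening, from 0 (shut) to 1 (fully open). A call has 1 to 12 rows; each row shifts and turns the commanded pose from where the row before left it; what a row does not reach is not made up. A row lasts 1/12 s, in which the tool goes at most 41.7 mm and 7.16 degrees, less where a joint would pass 70% of its speed; a pose out of reach is approached as far as the arm can. A call with a gripper value outside its range is refused whole. The fingers move at their own pace and stop on an object; "force" is the grip in N (left out, the last holds). Time passes only in rows, so rows that do not move let the fingers close. It gives the time, the measured TCP pose, the force, the opening and the grip force at its end, in the units of the state.
- observe(): the state, without advancing time (a new reading comes with each control period).
- capture(name): name is "side" or "top" or "wrist"; returns a dict with "frame" (400x640x3 uint8, blue, green, red), "intrinsics" (3x3 intrinsics, pixels), "T" (4x4, takes a point from camera to world coordinates). Camera axes: x right, y down, z forward; pixel columns grow to the right and rows downward; lengths in m; the calibration is good to about 2 mm. The wrist camera is an equidistant fisheye: a pixel r from the principal point sees the ray r / f radians off the axis. A picture is of the moment at which its call begins. There is no depth.
- hand_in(): hands the job in; it is judged then, once.
The state is a dict: "time": time; "joints": joint angles; "qd": joint speeds; "joint_efforts": joint torques, N m; "ee_pos": TCP position; "eef_rot": TCP orientation; "wrist_force": force on the tool from outside, world axes, zero at the start; "torque": the same for the moment, N m; "finger_gap": finger opening in m; "grip_force": force on a finger pad.
Only numpy, scipy, OpenCV 4.12 (cv2) and the standard library are available. Lean on these libraries where they do the work, as an engineer would, in place of code of your own. Each camera call takes 0.05 s, during which the arm holds its last target. There are 200 camera calls.

## Working session

There is one attempt and no reset: what is moved stays moved. The work goes in short steps, Python scripts to look and compute and a tool call to move; the robot and the scene stay as the last step left them, time stands still between calls to the robot, and variables do not carry over. Pictures are saved under pics/ and viewed, at most 14 in all, crops included, and the job is handed in when it is done.

Besides the shell and the picture viewer there is one more tool, called in YAML: its name, and indented under it one key for each argument. send_rows: Moves the arm, as the interface text tells. Its arguments: {"type":"object","properties":{"turn":{"type":"array","items":{"type":"array","items":{"type":"number"}}},"translation":{"type":"array","items":{"type":"array","items":{"type":"number"}}},"claw":{"type":"array","items":{"type":"number"}},"force":{"type":"number"}},"required":["turn","translation","claw"]}

```bash
mkdir -p pics; ls; python3 - <<'E'
from workcell import *
import cv2
for n in ["top","side"]:
    c=capture(n); cv2.imwrite(f"pics/{n}0.png",c["frame"]); print(n,c["intrinsics"].tolist() if hasattr(c["intrinsics"],'tolist') else c["intrinsics"],c["T"])
print(observe())
E
```

```text
pics
top [[500.10961453677015, 0.0, 321.81192656280143], [0.0, 500.10961453677015, 195.24510607294852], [0.0, 0.0, 1.0]] [[-0.00871814 -0.9856934   0.16832265  0.25391551]
 [-0.9999311   0.00727024 -0.00921626  0.01541658]
 [ 0.00786066 -0.16839141 -0.98568887  1.7888901 ]
 [ 0.          0.          0.          1.        ]]
side [[502.1552760993629, 0.0, 322.45705147481334], [0.0, 502.1552760993629, 208.77086620324286], [0.0, 0.0, 1.0]] [[ 0.73980985 -0.32186728  0.59083232 -0.65837838]
 [-0.67250457 -0.38046828  0.63480823 -1.27897356]
 [ 0.02046896 -0.86697482 -0.4979314   1.17668704]
 [ 0.          0.          0.          1.        ]]
{'time': 0.1, 'joints': array([-75.09676326,  34.38085431,  -0.14576924,  91.67535392,
         0.10439818,  54.0226031 ,  -4.57268165]), 'qd': array([-0.05184248, -0.07301573, -0.01841988, -0.09897678, -0.0434975 ,
        0.05154351,  0.02365997]), 'joint_efforts': array([ 5.58225016e-03, -7.77987242e+01,  1.56991370e+00, -2.58621919e+01,
        1.25992525e-02,  5.51108344e-03, -3.72346847e-05]), 'ee_pos': array([0.23948243, 0.68389206, 0.24149786]), 'eef_rot': array([-1.79921735e+02,  8.35140477e-03,  1.60705836e+02]), 'wrist_force': array([ 0.59117413, -0.36500637, -0.78738959]), 'torque': array([-0.02219884,  0.04821431,  0.0228168 ]), 'grip_force': 0.0, 'finger_gap': 0.08576546434392207}
```

View pics/top0.png

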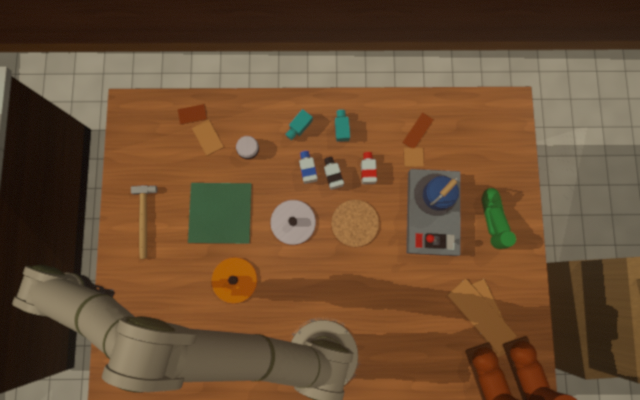

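View pics/side0.png

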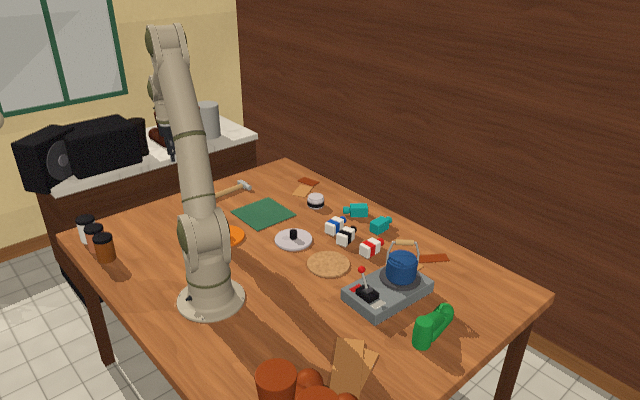

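Top view: tray (220,213), cover (293,222), cork (355,223), warmer (434,212) with switch (435,241; red mark left, white right) and pot (441,191). The toppled bottles are blue (307,166), black (333,172) and red (368,167). The two turquoise decoys and the orange disc stay put. Next, an enlarged view for measuring.

```bash
cat > h.py <<'E'
import numpy as np, cv2
from workcell import *
def w(c,u,v,z):
    K=np.array(c["intrinsics"]);T=np.array(c["T"])
    d=T[:3,:3]@np.linalg.solve(K,[u,v,1.]); o=T[:3,3]
    return o+d*(z-o[2])/d[2]
def px(c,p):
    K=np.array(c["intrinsics"]);T=np.array(c["T"])
    q=K@(T[:3,:3].T@(np.array(p)-T[:3,3])); return q[:2]/q[2]
def crop(c,u0,v0,u1,v1,s,name):
    im=cv2.resize(c["frame"][v0:v1,u0:u1],None,fx=s,fy=s,interpolation=cv2.INTER_CUBIC); cv2.imwrite("pics/"+name,im)
E
python3 - <<'E'
from h import *
c=capture("top"); crop(c,280,145,480,265,4,"c1.png")
s=capture("side"); crop(s,270,200,450,330,4,"c2.png")
for n,(u,v),z in [("cork",(355,223),.008),("cover",(293,222),.012),("tray",(220,213),.006),("blue",(307,166),.05),("black",(333,172),.05),("red",(368,167),.05),("tin",(247,147),.05)]: print(n,w(c,u,v,z).round(3))
E
```

```text
cork [ 0.456 -0.119  0.008]
cover [0.461 0.103 0.012]
tray [0.496 0.365 0.006]
blue [0.657 0.051 0.05 ]
black [ 0.634 -0.041  0.05 ]
red [ 0.652 -0.166  0.05 ]
tin [0.728 0.266 0.05 ]
```

View pics/c1.png

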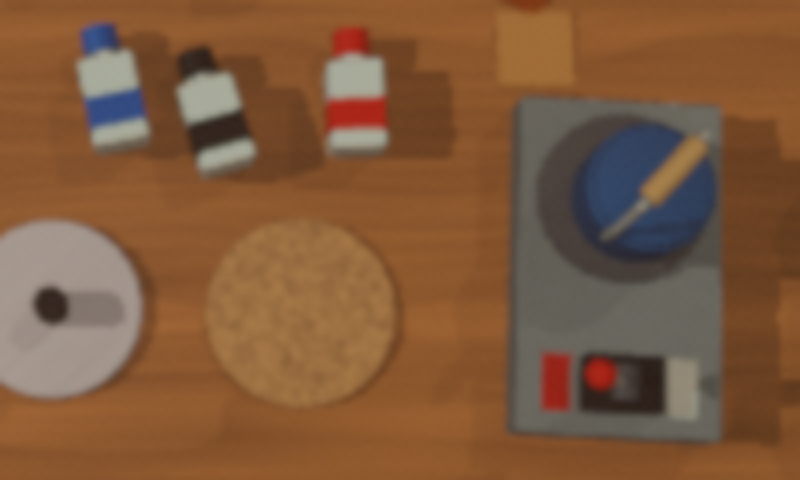

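View pics/c2.png

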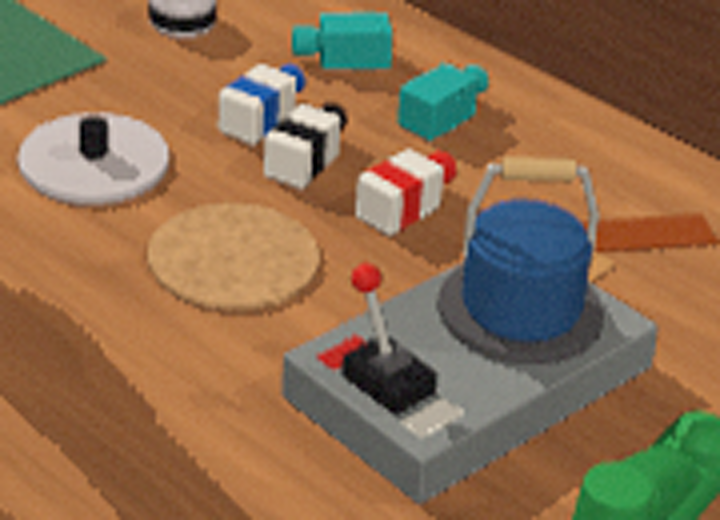

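```bash
cat > m.py <<'E'
from h import *
from scipy.optimize import least_squares
c=capture("top");s=capture("side")
A=lambda x,y:np.array([280+(x+.5)/4-.5,145+(y+.5)/4-.5])
B=lambda x,y:np.array([270+(x+.5)/4-.5,200+(y+.5)/4-.5])
obsW=[(c,A(518,98),(.15,.09,.05)),(c,A(722,105),(.15,-.09,.05)),(c,A(721,438),(-.15,-.09,.05)),(c,A(514,429),(-.15,.09,.05)),
(c,A(601,374),(-.105,.0384,.1422)),(s,B(366,278),(-.105,.0384,.1422)),(s,B(285,358),(-.15,.09,.05)),(s,B(655,325),(.15,-.09,.05)),(s,B(420,462),(-.15,-.09,.05))]
def tr(p,q): return np.array([p[0]+q[0]*np.cos(p[2])-q[1]*np.sin(p[2]),p[1]+q[0]*np.sin(p[2])+q[1]*np.cos(p[2]),q[2]])
f=lambda p:np.concatenate([px(k,tr(p,q))-o for k,o,q in obsW])
r=least_squares(f,[.5,-.4,0],loss='soft_l1');print("warmer",r.x,r.fun.round(1))
for n,q in [("plate",(.06,0,.062)),("ball",(-.105,.0384,.1422)),("balloff",(-.105,-.0384,.1422))]: print(n,tr(r.x,q).round(4))
g=lambda p:np.concatenate([px(c,p)-A(676,170),px(s,p)-B(540,168)])
r=least_squares(g,[.6,-.4,.2]);print("handle",r.x.round(4),r.fun.round(1))
a,b=w(c,*A(648,198),.212),w(c,*A(703,142),.212);d=b-a;print("bar",a,b,np.degrees(np.arctan2(d[1],d[0])))
a,b=w(s,*B(503,168),.212),w(s,*B(575,170),.212);d=b-a;print("bar side",a,b,np.degrees(np.arctan2(d[1],d[0])))
print("cork",w(c,*A(302,313),.008)[:2],w(s,*B(235,253),.008)[:2]);print("cover knob",w(c,*A(51,305),.05),w(s,*B(94,124),.05),"disc",w(c,*A(48,309),.012))
for n,cap,foot in [("blue",(99,40),(122,138)),("black",(195,62),(229,162)),("red",(351,42),(357,138))]:
    a,b=w(c,*A(*cap),.035),w(c,*A(*foot),.05);d=a-b;print(n,"cap",a[:2].round(3),"foot",b[:2].round(3),np.degrees(np.arctan2(d[1],d[0])).round(1))
E
python3 m.py
```

```text
warmer [ 0.49182645 -0.39638486 -0.05112917] [ 0.3 -0.9 -0.2 -0.5  0.4  0.8  0.2  0.9 -0.7  0.  -0.6  0.1 -1.1 -1.1
  1.2 -0.2  1.   0.2]
plate [ 0.5517 -0.3995  0.062 ]
ball [ 0.3889 -0.3527  0.1422]
balloff [ 0.385  -0.4294  0.1422]
handle [ 0.5464 -0.4067  0.2148] [ 0.1 -0.1 -0.1  0. ]
bar [ 0.52400535 -0.38350815  0.212     ] [ 0.56944772 -0.43015068  0.212     ] -45.74670113612193
bar side [ 0.52579568 -0.38321878  0.212     ] [ 0.57131815 -0.42623434  0.212     ] -43.37812521754126
cork [ 0.45678521 -0.11964803] [ 0.45844936 -0.1205909 ]
cover knob [0.46074113 0.10284031 0.05      ] [0.46149234 0.10096842 0.05      ] disc [0.46169091 0.10742306 0.012     ]
blue cap [0.703 0.061] foot [0.609 0.04 ] 12.4
black cap [ 0.682 -0.026] foot [ 0.587 -0.054] 16.9
red cap [ 0.699 -0.167] foot [ 0.608 -0.168] 1.0
```

send_rows:
  turn:
    - [0,0,-0.064]
    - [0,0,-0.064]
    - [0,0,-0.064]
    - [0,0,-0.064]
    - [0,0,-0.064]
    - [0,0,-0.064]
    - [0,0,-0.064]
    - [0,0,-0.064]
    - [0,0,-0.064]
    - [0,0,-0.064]
    - [0,0,-0.064]
    - [0,0,-0.064]
  translation:
    - [20,-26,5]
    - [30,-32,5]
    - [30,-32,5]
    - [30,-32,5]
    - [30,-32,5]
    - [30,-32,5]
    - [30,-32,5]
    - [30,-32,5]
    - [30,-32,5]
    - [30,-32,5]
    - [30,-32,5]
    - [30,-32,5]
  claw: [1,1,1,1,1,1,1,1,1,1,1,1]

```text
time: 1.3
ee_pos: [0.5721, 0.3244, 0.2997]
eef_rot: [180.0, -0.0, 116.5]
wrist_force: [0.4, 0.5, 0.1]
finger_gap: 0.0853
grip_force: 0.0
```

send_rows:
  turn:
    - [0,0,-0.064]
    - [0,0,-0.064]
    - [0,0,-0.064]
    - [0,0,-0.064]
    - [0,0,-0.064]
    - [0,0,-0.064]
    - [0,0,-0.064]
    - [0,0,-0.064]
    - [0,0,-0.064]
    - [0,0,-0.064]
    - [0,0,-0.064]
    - [0,0,-0.064]
  translation:
    - [0,-36,0]
    - [0,-36,0]
    - [0,-36,0]
    - [0,-36,0]
    - [0,-36,0]
    - [0,-36,0]
    - [0,-36,0]
    - [0,-36,0]
    - [0,-36,0]
    - [0,-36,0]
    - [0,-36,0]
    - [0,-36,0]
  claw: [0,0,0,0,0,0,0,0,0,0,0,0]

```text
time: 2.3
ee_pos: [0.5708, -0.1076, 0.2994]
eef_rot: [180.0, -0.0, 72.5]
wrist_force: [0.4, -0.2, 0.3]
finger_gap: 0.0001
grip_force: 0.0
```

send_rows:
  turn:
    - [0,0,0.05]
    - [0,0,0.05]
    - [0,0,0.05]
    - [0,0,0.05]
    - [0,0,0.05]
    - [0,0,0.05]
    - [0,0,0]
    - [0,0,0]
    - [0,0,0]
    - [0,0,0]
    - [0,0,0]
    - [0,0,0]
  translation:
    - [-26,-25,0]
    - [-28,-27,0]
    - [-28,-27,0]
    - [-28,-27,0]
    - [-28,-27,0]
    - [-28,-27,0]
    - [-18,-17,0]
    - [0,0,-33]
    - [0,0,-33]
    - [0,0,-33]
    - [0,0,-33]
    - [0,0,-33]
  claw: [0,0,0,0,0,0,0,0,0,0,0,0]

```text
time: 3.3
ee_pos: [0.3871, -0.283, 0.1331]
eef_rot: [180.0, 0.0, 89.9]
wrist_force: [1.5, -0.2, 0.2]
finger_gap: 0.0001
grip_force: 0.0
```

send_rows:
  turn:
    - [0,0,0]
    - [0,0,0]
    - [0,0,0]
    - [0,0,0]
    - [0,0,0]
    - [0,0,0]
    - [0,0,0]
    - [0,0,0]
    - [0,0,0]
    - [0,0,0]
    - [0,0,0]
    - [0,0,0]
  translation:
    - [0,-15,0]
    - [0,-15,0]
    - [0,-12,0]
    - [0,-12,0]
    - [0,-12,0]
    - [0,-12,0]
    - [0,-12,0]
    - [0,-12,0]
    - [0,-10,0]
    - [0,-5,0]
    - [0,-3,0]
    - [0,0,0]
  claw: [0,0,0,0,0,0,0,0,0,0,0,0]

```text
time: 4.3
ee_pos: [0.387, -0.4036, 0.1341]
eef_rot: [180.0, 0.0, 89.9]
wrist_force: [0.2, 0.8, -0.3]
finger_gap: 0.0001
grip_force: 0.0
```

send_rows:
  turn:
    - [0,0,0]
    - [0,0,0]
    - [0,0,0]
    - [0,0,0]
  translation:
    - [0,-4,0]
    - [0,-2,0]
    - [0,-2,0]
    - [0,0,0]
  claw: [0,0,0,0]

```text
time: 4.63
ee_pos: [0.3869, -0.4059, 0.1336]
eef_rot: [-179.9, -0.5, 90.1]
wrist_force: [0.6, 14.3, 6.6]
finger_gap: -0.0
grip_force: 7.8
```

send_rows:
  turn:
    - [0,0,0]
    - [0,0,0]
    - [0,0,0.1]
    - [0,0,0.1]
    - [0,0,0.1]
    - [0,0,0.1]
    - [0,0,0.1]
    - [0,0,0.1]
    - [0,0,0.1]
    - [0,0,0.085]
    - [0,0,0]
    - [0,0,0]
  translation:
    - [0,12,0]
    - [0,20,10]
    - [0,10,35]
    - [0,0,35]
    - [0,0,35]
    - [0,0,35]
    - [27,-7,20]
    - [27,-7,0]
    - [27,-7,0]
    - [27,-7,0]
    - [27,-7,0]
    - [25,-7,0]
  claw: [0,0,0,0,0,1,1,1,1,1,1,1]

```text
time: 5.63
ee_pos: [0.5487, -0.4108, 0.3043]
eef_rot: [180.0, 0.0, 134.9]
wrist_force: [1.0, -0.4, -0.1]
finger_gap: 0.0831
grip_force: 0.0
```

```bash
python3 - <<'E'
from h import *
o=observe();print(o["ee_pos"],o["eef_rot"])
c=capture("wrist"); 
s=capture("side"); a=cv2.resize(s["frame"][210:330,320:450],None,fx=3,fy=3)
b=c["frame"]; 
im=np.zeros((400,640+390,3),np.uint8);im[:,:640]=b;im[:360,640:]=a
cv2.imwrite("pics/d1.png",cv2.resize(im,(800,311)))
E
```

```text
[ 0.54866795 -0.41076329  0.30425457] [1.79977698e+02 4.61324806e-02 1.34931586e+02]
```

View pics/d1.png

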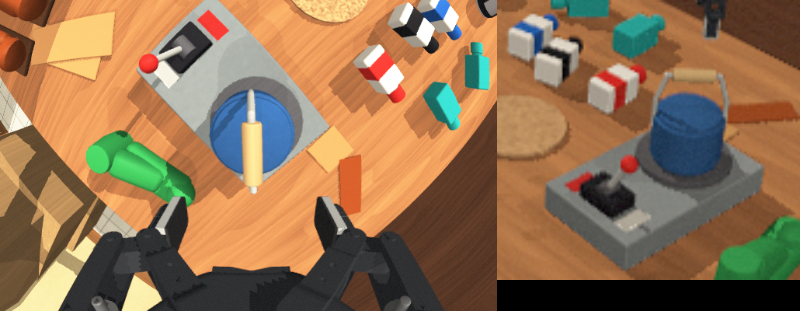

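The switch ball now leans to the white mark, and the pot's bar is centred between the fingers (wrist view, around (252,152)). Descending to grasp.

send_rows:
  turn:
    - [0,0,0]
    - [0,0,0]
    - [0,0,0]
    - [0,0,0]
    - [0,0,0]
    - [0,0,0]
    - [0,0,0]
    - [0,0,0]
    - [0,0,0]
    - [0,0,0]
    - [0,0,0]
    - [0,0,0]
  translation:
    - [-2,4,-30]
    - [0,0,-30]
    - [0,0,-25]
    - [0,0,-15]
    - [0,0,0]
    - [0,0,0]
    - [0,0,0]
    - [0,0,0]
    - [0,0,0]
    - [0,0,0]
    - [0,0,0]
    - [0,0,0]
  claw: [1,1,1,1,1,0,0,0,0,0,0,0]
  force: 60

```text
time: 6.73
ee_pos: [0.5459, -0.4071, 0.2051]
eef_rot: [180.0, 0.1, 134.9]
wrist_force: [1.6, 0.5, 4.9]
finger_gap: 0.018
grip_force: 58.5
```

send_rows:
  turn:
    - [0,0,0]
    - [0,0,0]
    - [0,0,0]
    - [0,0,0]
    - [0,0,0]
    - [0,0,0]
  translation:
    - [0,0,5]
    - [0,0,8]
    - [0,0,12]
    - [0,0,15]
    - [0,0,10]
    - [0,0,0]
  claw: [0,0,0,0,0,0]

```text
time: 7.23
ee_pos: [0.5457, -0.4078, 0.257]
eef_rot: [180.0, 0.2, 134.8]
wrist_force: [0.4, 0.6, -7.8]
finger_gap: 0.0178
grip_force: 58.9
```

send_rows:
  turn:
    - [0,0,0]
    - [0,0,0]
    - [0,0,0]
    - [0,0,0]
    - [0,0,0]
    - [0,0,0]
    - [0,0,0]
    - [0,0,0]
    - [0,0,0]
    - [0,0,0]
    - [0,0,0]
    - [0,0,0]
  translation:
    - [-3,8,0]
    - [-5,16,0]
    - [-7,24,0]
    - [-9,30,0]
    - [-10,32,0]
    - [-10,32,0]
    - [-10,32,0]
    - [-10,32,0]
    - [-9,30,0]
    - [-7,24,0]
    - [-5,18,0]
    - [-3,10,0]
  claw: [0,0,0,0,0,0,0,0,0,0,0,0]

```text
time: 8.23
ee_pos: [0.4553, -0.116, 0.2537]
eef_rot: [-180.0, -0.1, 135.0]
wrist_force: [-0.8, 0.5, -7.3]
finger_gap: 0.0183
grip_force: 58.8
```

send_rows:
  turn:
    - [0,0,0]
    - [0,0,0]
    - [0,0,0]
    - [0,0,0]
    - [0,0,0]
    - [0,0,0]
    - [0,0,0]
    - [0,0,0]
    - [0,0,0]
    - [0,0,0]
  translation:
    - [0,0,0]
    - [0,0,-10]
    - [0,0,-15]
    - [0,0,-20]
    - [0,0,-20]
    - [0,0,-15]
    - [0,0,-10]
    - [0,0,-8]
    - [0,0,-4]
    - [0,0,0]
  claw: [0,0,0,0,0,0,0,0,0,0]

```text
time: 9.07
ee_pos: [0.4576, -0.1195, 0.1518]
eef_rot: [180.0, 0.0, 134.8]
wrist_force: [0.6, -0.4, -6.8]
finger_gap: 0.0182
grip_force: 58.9
```

send_rows:
  turn:
    - [0,0,0]
    - [0,0,0]
    - [0,0,0]
  translation:
    - [0,0,-1]
    - [0,0,-1]
    - [0,0,0]
  claw: [0,0,0]

```text
time: 9.32
ee_pos: [0.458, -0.1189, 0.1511]
eef_rot: [179.9, 0.1, 134.9]
wrist_force: [-0.1, 2.1, 1.5]
finger_gap: 0.0183
grip_force: 59.6
```

send_rows:
  turn:
    - [0,0,0]
    - [0,0,0]
    - [0,0,0]
    - [0,0,0]
    - [0,0,0]
    - [0,0,0]
    - [0,0,0]
    - [0,0,-0.1]
    - [0,0,-0.1]
    - [0,0,-0.1]
    - [0,0,-0.1]
    - [0,0,-0.1]
  translation:
    - [0,0,0]
    - [0,0,0]
    - [0,0,0]
    - [0,0,0]
    - [0,0,15]
    - [0,0,35]
    - [0,0,40]
    - [0,20,20]
    - [0,40,0]
    - [0,40,0]
    - [0,40,0]
    - [0,40,0]
  claw: [1,1,1,1,1,1,1,1,1,1,1,1]

```text
time: 10.32
ee_pos: [0.4567, 0.0625, 0.2606]
eef_rot: [179.9, -0.0, 105.9]
wrist_force: [1.5, 0.1, -0.3]
finger_gap: 0.0855
grip_force: 0.0
```

send_rows:
  turn:
    - [0,0,-0.1]
    - [0,0,-0.1]
    - [0,0,-0.085]
    - [0,0,0]
  translation:
    - [1,30,0]
    - [1,11,0]
    - [1,0,-20]
    - [0,0,0]
  claw: [1,1,1,1]

```text
time: 10.65
ee_pos: [0.459, 0.103, 0.2384]
eef_rot: [-179.9, 0.1, 89.8]
wrist_force: [-0.0, -0.4, -1.1]
finger_gap: 0.0852
grip_force: 0.0
```

```bash
python3 - <<'E'
from h import *
o=observe();print(o["ee_pos"],o["eef_rot"])
c=capture("wrist"); print(np.array(c["intrinsics"]).tolist(),np.array(c["T"]).tolist())
s=capture("top"); a=cv2.resize(s["frame"][145:275,280:480],None,fx=3,fy=3)
im=np.zeros((400,640+600,3),np.uint8);im[:,:640]=c["frame"];im[:390,640:]=a
cv2.imwrite("pics/d2.png",cv2.resize(im,(800,258)))
E
```

```text
[0.45902578 0.10303637 0.23835205] [-1.79863539e+02  6.64779744e-02  8.98477664e+01]
[[309.70691628693146, 0.0, 322.9283642583787], [0.0, 309.70691628693146, 196.37590834532708], [0.0, 0.0, 1.0]] [[0.9999956227924105, -0.0018046470804448703, -0.002344705723941589, 0.4585763104768025], [-0.002457042550686864, -0.9480003189994765, -0.3182598908420486, 0.18636144454618936], [-0.0016484349914257278, 0.318264258794172, -0.948000603499952, 0.3689950354651358], [0.0, 0.0, 0.0, 1.0]]
```

View pics/d2.png

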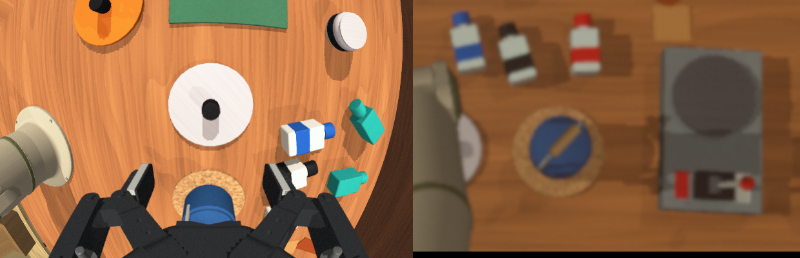

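```bash
cat >> h.py <<'E'
def wf(c,u,v,z):
    K=np.array(c["intrinsics"]);T=np.array(c["T"]);x=(u-K[0,2]);y=(v-K[1,2]);r=np.hypot(x,y);t=r/K[0,0]
    d=T[:3,:3]@np.array([np.sin(t)*x/r,np.sin(t)*y/r,np.cos(t)]);o=T[:3,3];return o+d*(z-o[2])/d[2]
E
python3 - <<'E'
from h import *
c=capture("wrist");im=c["frame"].astype(int)
# knob: dark blob near (327,163); disc: bright blob
m=(im.max(2)<60).astype(np.uint8);n,l,st,ce=cv2.connectedComponentsWithStats(m)
for i in range(1,n):
    if st[i,4]>100 and abs(ce[i][0]-327)<40 and abs(ce[i][1]-163)<40: print("knob",ce[i],st[i],wf(c,*ce[i],.045))
hs=cv2.cvtColor(c["frame"],cv2.COLOR_BGR2HSV);m=((hs[...,1]<40)&(hs[...,2]>110)).astype(np.uint8)
m=cv2.morphologyEx(m,cv2.MORPH_CLOSE,np.ones((25,25)));n,l,st,ce=cv2.connectedComponentsWithStats(m)
i=l[150,290];print("disc",ce[i],st[i],wf(c,st[i,0]+st[i,2]/2,st[i,1]+st[i,3]/2,.012))
t=capture("top");hs=cv2.cvtColor(t["frame"],cv2.COLOR_BGR2GRAY)[165:220,412:462]
print(cv2.HoughCircles(cv2.resize(hs,None,fx=8,fy=8),cv2.HOUGH_GRADIENT,1,500,param1=60,param2=10,minRadius=150,maxRadius=200))
print(w(t,437,194,.062))
E
```

```text
knob [325.8224163  168.06550218] [313 152  27  32 687] [0.46158188 0.10783475 0.045     ]
disc [325.54246074 160.33015704] [  261    97   131   128 13118] [0.46264637 0.10862123 0.012     ]
None
[ 0.55026234 -0.40520732  0.062     ]
```

send_rows:
  turn:
    - [0,0,0]
    - [0,0,0]
    - [0,0,0]
    - [0,0,0]
    - [0,0,0]
    - [0,0,0]
    - [0,0,0]
    - [0,0,0]
    - [0,0,0]
    - [0,0,0]
    - [0,0,0]
    - [0,0,0]
  translation:
    - [2,3,-30]
    - [1,1,-40]
    - [0,0,-40]
    - [0,0,-40]
    - [0,0,-30]
    - [0,0,-20]
    - [0,0,-8]
    - [0,0,0]
    - [0,0,0]
    - [0,0,0]
    - [0,0,0]
    - [0,0,0]
  claw: [1,1,1,1,1,1,1,1,0,0,0,0]

```text
time: 11.85
ee_pos: [0.4637, 0.1063, 0.0335]
eef_rot: [179.9, -0.0, 89.9]
wrist_force: [0.5, -0.5, -0.3]
finger_gap: 0.0383
grip_force: 0.0
```

send_rows:
  turn:
    - [0,0,0]
    - [0,0,0]
    - [0,0,0]
    - [0,0,0]
    - [0,0,0]
    - [0,0,0]
    - [0,0,0]
    - [0,0,0]
    - [0,0,0]
  translation:
    - [0,0,0]
    - [0,0,0]
    - [0,0,8]
    - [0,0,20]
    - [0,0,35]
    - [0,0,40]
    - [0,0,40]
    - [0,0,40]
    - [0,0,40]
  claw: [0,0,0,0,0,0,0,0,0]

```text
time: 12.6
ee_pos: [0.462, 0.1056, 0.2577]
eef_rot: [-180.0, 0.0, 89.9]
wrist_force: [1.0, 1.5, -3.6]
finger_gap: 0.0302
grip_force: 60.0
```

send_rows:
  turn:
    - [0,0,0]
    - [0,0,0]
    - [0,0,0]
    - [0,0,0]
    - [0,0,0]
    - [0,0,0]
    - [0,0,0]
    - [0,0,0]
    - [0,0,0]
    - [0,0,0]
    - [0,0,0]
    - [0,0,0]
  translation:
    - [6,-10,0]
    - [6,-20,0]
    - [6,-30,0]
    - [6,-36,0]
    - [6,-36,0]
    - [6,-36,0]
    - [6,-36,0]
    - [6,-36,0]
    - [6,-36,0]
    - [6,-36,0]
    - [6,-36,0]
    - [6,-36,0]
  claw: [0,0,0,0,0,0,0,0,0,0,0,0]

```text
time: 13.6
ee_pos: [0.5344, -0.2794, 0.2556]
eef_rot: [-180.0, -0.0, 89.9]
wrist_force: [1.4, 0.7, -4.2]
finger_gap: 0.0303
grip_force: 60.4
```

send_rows:
  turn:
    - [0,0,0]
    - [0,0,0]
    - [0,0,0]
    - [0,0,0]
    - [0,0,0]
    - [0,0,0]
    - [0,0,0]
    - [0,0,0]
  translation:
    - [6,-36,0]
    - [5,-32,0]
    - [3,-26,0]
    - [2,-16,0]
    - [1,-9,0]
    - [0,-4,0]
    - [0,0,0]
    - [0,0,0]
  claw: [0,0,0,0,0,0,0,0]

```text
time: 14.27
ee_pos: [0.5521, -0.3995, 0.2551]
eef_rot: [-180.0, -0.1, 90.0]
wrist_force: [0.1, -0.2, -2.9]
finger_gap: 0.0305
grip_force: 60.3
```

send_rows:
  turn:
    - [0,0,0]
    - [0,0,0]
    - [0,0,0]
    - [0,0,0]
    - [0,0,0]
    - [0,0,0]
    - [0,0,0]
    - [0,0,0]
    - [0,0,0]
  translation:
    - [0,0,-15]
    - [0,0,-30]
    - [0,0,-35]
    - [0,0,-35]
    - [0,0,-25]
    - [0,0,-13]
    - [0,0,-5]
    - [0,0,0]
    - [0,0,0]
  claw: [0,0,0,0,0,0,0,0,0]

```text
time: 15.02
ee_pos: [0.5529, -0.4009, 0.0985]
eef_rot: [179.9, 0.1, 89.9]
wrist_force: [0.1, -0.6, -3.3]
finger_gap: 0.0306
grip_force: 60.2
```

send_rows:
  turn:
    - [0,0,0]
    - [0,0,0]
  translation:
    - [0,0,-3]
    - [0,0,0]
  claw: [0,0]

```text
time: 15.18
ee_pos: [0.5532, -0.4016, 0.0957]
eef_rot: [179.8, 0.1, 89.9]
wrist_force: [1.9, 0.2, -0.1]
finger_gap: 0.0303
grip_force: 60.8
```

send_rows:
  turn:
    - [0,0,0]
    - [0,0,0]
    - [0,0,0]
    - [0,0,0]
    - [0,0,0]
    - [0,0,0]
    - [0,0,0]
    - [0,0,0]
    - [0,0,0]
    - [0,0,0]
    - [0,0,0]
    - [0,0,0]
  translation:
    - [0,0,-1]
    - [0,0,0]
    - [0,0,0]
    - [0,0,0]
    - [0,0,0]
    - [0,0,15]
    - [0,0,30]
    - [0,0,40]
    - [0,0,40]
    - [0,0,40]
    - [0,0,40]
    - [0,20,20]
  claw: [0,1,1,1,1,1,1,1,1,1,1,1]

```text
time: 16.18
ee_pos: [0.5517, -0.3857, 0.3236]
eef_rot: [179.7, 0.3, 89.6]
wrist_force: [0.2, -0.9, 1.0]
finger_gap: 0.0856
grip_force: 0.0
```

send_rows:
  turn:
    - [0,0,0]
    - [0,0,0]
    - [0,0,0]
    - [0,0,0]
    - [0,0,0]
    - [0,0,0]
    - [0,0,0]
    - [0,0,0]
    - [0,0,0]
    - [0,0,0]
    - [0,0,0]
  translation:
    - [10,36,0]
    - [10,36,0]
    - [10,36,0]
    - [10,36,0]
    - [10,36,0]
    - [10,36,0]
    - [10,36,0]
    - [0,36,0]
    - [0,20,0]
    - [0,0,0]
    - [0,0,0]
  claw: [1,1,1,1,1,1,1,1,1,1,1]

```text
time: 17.1
ee_pos: [0.6221, -0.0716, 0.318]
eef_rot: [-180.0, -0.0, 90.1]
wrist_force: [-1.1, -0.4, 0.1]
finger_gap: 0.0853
grip_force: 0.0
```

```bash
python3 - <<'E'
from h import *
o=observe();print(o["ee_pos"],o["eef_rot"],o["joints"].round(1))
c=capture("wrist");cv2.imwrite("pics/w3.png",c["frame"]);t=capture("top");cv2.imwrite("pics/t3.png",t["frame"])
im=np.zeros((590,800,3),np.uint8);im[:400,:640]=c["frame"];im[400:,:400]=cv2.resize(t["frame"][155:250,280:480],(400,190));im[400:,400:]=cv2.resize(t["frame"][90:280,100:500],(400,190))
cv2.imwrite("pics/d3.png",im)
E
```

```text
[ 0.62209402 -0.07160478  0.31803591] [-1.79983691e+02 -1.44627629e-03  9.00613257e+01] [-13.6  24.2  21.9 101.3 -10.6  56.5  12.4]
```

View pics/d3.png

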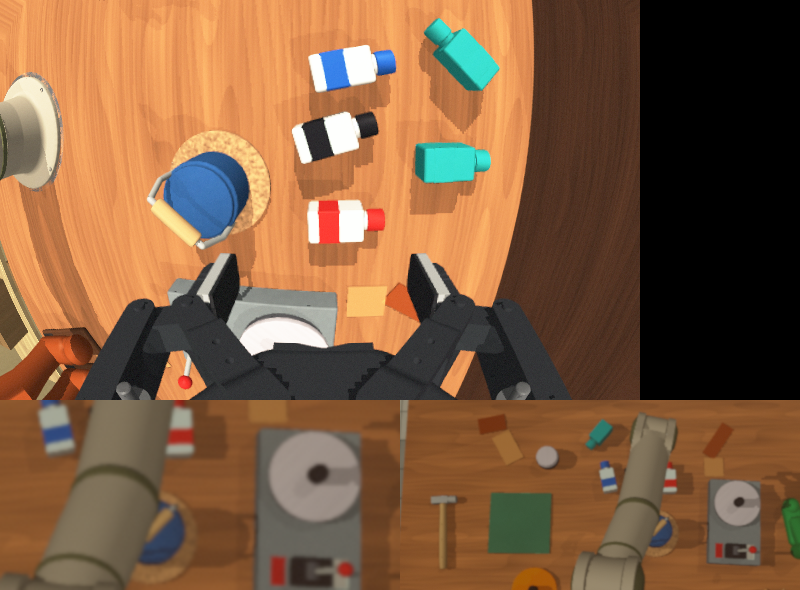

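The cover lies on the plate (wrist view: white disc; top view (738,503)). Three bottles are present: blue (350,68), black (337,135) and red (345,222). There is no yellow one. I'll test a sideways tilt at height before grasping.

send_rows:
  turn:
    - [0.12,0,0]
    - [0.12,0,0]
    - [0.12,0,0]
    - [0.12,0,0]
    - [0.12,0,0]
    - [0.12,0,0]
    - [0.12,0,0]
    - [0.12,0,0]
  translation:
    - [0,0,5]
    - [0,0,5]
    - [0,0,5]
    - [0,0,5]
    - [0,0,0]
    - [0,0,0]
    - [0,0,0]
    - [0,0,0]
  claw: [1,1,1,1,1,1,1,1]

```text
time: 17.87
ee_pos: [0.6222, -0.0765, 0.3389]
eef_rot: [179.9, -55.2, 89.8]
wrist_force: [0.4, 0.5, -0.8]
finger_gap: 0.0853
grip_force: 0.0
```

```bash
cat > fit.py <<'E'
from h import *
from scipy.optimize import minimize
def proj(c,P):
    K=np.array(c["intrinsics"]);T=np.array(c["T"]);q=(P-T[:3,3])@T[:3,:3]
    r=np.hypot(q[:,0],q[:,1]);t=np.arctan2(r,q[:,2]);return np.c_[K[0,2]+K[0,0]*t*q[:,0]/r,K[1,2]+K[1,1]*t*q[:,1]/r]
box=lambda x0,x1,h:np.array([[x,y,z] for x in(x0,x1) for y in(-h,h) for z in(-h,h)])
cyl=np.array([[x,17*np.cos(a),17*np.sin(a)] for x in(46,72) for a in np.linspace(0,6.28,24)])
parts=[box(-40,40,25)/1e3,cyl/1e3]
def sil(c,p,S=4,z0=.025):
    m=np.zeros((400*S,640*S),np.uint8);R=np.array([[np.cos(p[2]),-np.sin(p[2])],[np.sin(p[2]),np.cos(p[2])]])
    for q in parts:
        W=np.c_[q[:,:2]@R.T+p[:2],q[:,2]+z0];h=cv2.convexHull((proj(c,W)*S).astype(np.float32));cv2.fillConvexPoly(m,h.round().astype(int),1)
    return cv2.resize(m.astype(np.float32),(640,400),interpolation=cv2.INTER_AREA)
def fit(c,p0):
    p0=np.array(p0,float);s=sil(c,p0)>.3;k=lambda n:np.ones((n,n),np.uint8);s=s.astype(np.uint8)
    g=np.where(cv2.dilate(s,k(31))>0,2,0).astype(np.uint8);g[s>0]=3;g[cv2.erode(s,k(13))>0]=1
    cv2.grabCut(cv2.cvtColor(c["frame"],cv2.COLOR_BGR2Lab),g,None,np.zeros((1,65)),np.zeros((1,65)),4,cv2.GC_INIT_WITH_MASK)
    m=((g==1)|(g==3)).astype(np.float32)
    f=lambda d:(lambda q:1-np.minimum(q,m).sum()/np.maximum(q,m).sum())(sil(c,p0+np.array(d)*[.01,.01,.1]))
    r=minimize(f,[0,0,0],method="Nelder-Mead",options=dict(initial_simplex=[[0,0,0],[1,0,0],[0,1,0],[0,0,1]],xatol=.02,fatol=1e-4))
    p=p0+r.x*[.01,.01,.1];return p,r.fun
E
python3 - <<'E'
from fit import *
o=observe();print(o["ee_pos"],o["eef_rot"],o["joints"].round(1))
import pickle
c=dict(frame=cv2.imread("pics/w3.png"))
k=capture("wrist");c["intrinsics"]=k["intrinsics"]
# T at w3 from rigid tool->camera relation of the d2 view (same yaw 90, vertical)
T=np.array([[0.9999956,-0.0018046,-0.0023447,0.458576],[-0.002457,-0.948,-0.31826,0.186361],[-0.0016484,0.3182643,-0.948,0.368995],[0,0,0,1]])
from scipy.spatial.transform import Rotation as Ro
def TT(p,e): M=np.eye(4);M[:3,:3]=Ro.from_euler("xyz",e,degrees=True).as_matrix();M[:3,3]=p;return M
c["T"]=TT([.622094,-.071605,.318036],[-179.984,-.0014,90.061])@np.linalg.inv(TT([.459026,.103036,.238352],[-179.8635,.06648,89.848]))@T
for n,p in [("blue",(.648,.049,.21)),("black",(.627,-.043,.29)),("red",(.645,-.167,.01))]:
    q,f=fit(c,p);print(n,q.round(4),np.degrees(q[2]).round(1),round(f,3))
E
```

```text
[ 0.62220495 -0.07648868  0.3388517 ] [179.88182555 -55.24229887  89.75183858] [ 20.8  35.2   4.8  96.6 -51.2  84.1  48.1]
blue [0.6456 0.0491 0.2016] 11.6 0.048
black [ 0.6244 -0.043   0.2732] 15.7 0.075
red [ 0.6397 -0.1687  0.0177] 1.0 0.057
```

```bash
cat > kin.py <<'E'
import numpy as np, itertools
from scipy.spatial.transform import Rotation as Ro
from scipy.optimize import least_squares
Q=np.array([[-75.097,34.381,-.146,91.675,.104,54.023,-4.573],[-13.6,24.2,21.9,101.3,-10.6,56.5,12.4],[20.8,35.2,4.8,96.6,-51.2,84.1,48.1]])
P=np.array([[.23948,.68389,.2415],[.62209,-.0716,.31804],[.6222,-.07649,.33885]])
E=[Ro.from_euler("xyz",e,degrees=True) for e in([-179.92,.008,160.706],[-180,0,90.06],[179.88,-55.24,89.75])]
def fk(q,s,L,c0,c7):
    R=Ro.from_euler("z",s[0]*q[0]+c0,degrees=True)*Ro.from_euler("y",q[1],degrees=True)*Ro.from_euler("z",s[1]*q[2],degrees=True)
    p=np.array([0,0,L[0]])+R.apply([L[4],0,L[1]]);R=R*Ro.from_euler("y",q[3],degrees=True);
    R=R*Ro.from_euler("z",s[2]*q[4],degrees=True);p=p+R.apply([L[5],0,L[2]]);R=R*Ro.from_euler("y",q[5],degrees=True)
    R=R*Ro.from_euler("z",s[3]*q[6]+c7,degrees=True);return p+R.apply([0,0,L[3]]),R
if __name__=="__main__":
    best=None
    for s in itertools.product([1,-1],repeat=4):
        for c0 in (0,):
          for c7 in(0,90,180,270):
            e=max((fk(q,s,[0]*6,c0,c7)[1].inv()*R).magnitude() for q,R in zip(Q,E))
            if best is None or e<best[0]: best=(e,s,c0,c7)
    print(best)
    _,s,c0,c7=best
    r=least_squares(lambda L:np.concatenate([fk(q,s,L,c0,c7)[0]-p for q,p in zip(Q,P)]),[.35,.4,.4,.25,0,0]);print(r.x.round(3),r.fun.round(4))
E
python3 kin.py
```

```text
(0.0023053475721033726, (-1, -1, -1, -1), 0, 90)
[ 0.457  0.469  0.568  0.274 -0.02  -0.013] [-0.057   0.0072  0.0162  0.0164  0.0168 -0.002  -0.0041  0.0075 -0.0143]
```

```bash
cat > plan.py <<'E'
from kin import *
s=(-1,-1,-1,-1)
def tool(z,y): z=z/np.linalg.norm(z);y=y/np.linalg.norm(y);return np.c_[np.cross(y,z),y,z]
def wrist(R,p,F):
    wc=np.array(p)-.274*R[:,2];az=np.degrees(np.arctan2(wc[1],wc[0]))
    A=Ro.from_euler("z",az,degrees=True)*Ro.from_euler("y",F,degrees=True)
    M=(A.inv()*Ro.from_matrix(R)*Ro.from_euler("z",-90,degrees=True))
    a=M.as_euler("ZYZ",degrees=True);out=[]
    for q5,q6,q7 in((-a[0],a[1],-a[2]),(180-a[0],-a[1],180-a[2])):
        q5=(q5+120)%360-120;q7=(q7+180)%360-180
        if q6>0: out.append(np.round([-az,np.hypot(*wc[:2])*1e2,wc[2]*1e2,q5,q6,q7],1).tolist())
    return out
def grasp(yaw,sg,a):
    b=np.array([np.cos(yaw),np.sin(yaw),0]);l=np.array([-b[1],b[0],0]);z=-np.sin(a)*b+np.array([0,0,-np.cos(a)]);return tool(z,sg*l)
def place(psi,sg,a):  # h azimuth psi
    h=np.array([np.cos(psi),np.sin(psi),0]);l=np.array([-h[1],h[0],0]);z=np.cos(a)*h+np.array([0,0,-np.sin(a)]);return tool(z,sg*l)
if __name__=="__main__":
  for a in(20,35,50):
    for sg in(1,-1):
        for F in(120,140):
            r=np.radians
            print(a,sg,F,"grasp",wrist(grasp(r(11),sg,r(a)),[.65,.05,.03],F),"place",[wrist(place(r(ps),sg,r(a)),[.5,.365,.06],F) for ps in(-20,-54,-90)])
E
python3 plan.py
```

```text
20 1 120 grasp [[-5.2, 74.5, 28.7, 2.0, 79.9, 95.1]] place [[[-60.3, 52.1, 15.4, 76.8, 72.1, -26.2]], [[-58.7, 67.1, 15.4, 61.2, 98.2, -36.2]], [[-51.2, 79.8, 15.4, 41.6, 117.6, -52.3]]]
20 1 140 grasp [[-5.2, 74.5, 28.7, 2.3, 59.9, 94.3]] place [[[-60.3, 52.1, 15.4, 83.9, 68.7, -47.1]], [[-58.7, 67.1, 15.4, 60.1, 88.3, -53.6]], [[-51.2, 79.8, 15.4, 37.0, 102.1, -65.7]]]
20 -1 120 grasp [[-5.2, 74.5, 28.7, 2.0, 79.9, -84.9]] place [[[-60.3, 52.1, 15.4, 76.8, 72.1, 153.8]], [[-58.7, 67.1, 15.4, 61.2, 98.2, 143.8]], [[-51.2, 79.8, 15.4, 41.6, 117.6, 127.7]]]
20 -1 140 grasp [[-5.2, 74.5, 28.7, 2.3, 59.9, -85.7]] place [[[-60.3, 52.1, 15.4, 83.9, 68.7, 132.9]], [[-58.7, 67.1, 15.4, 60.1, 88.3, 126.4]], [[-51.2, 79.8, 15.4, 37.0, 102.1, 114.3]]]
35 1 120 grasp [[-5.7, 80.8, 25.4, 3.1, 94.9, 94.6]] place [[[-56.8, 52.8, 21.7, 63.2, 63.3, -19.4]], [[-56.0, 65.9, 21.7, 50.4, 87.5, -35.5]], [[-49.7, 77.3, 21.7, 33.2, 104.7, -54.6]]]
35 1 140 grasp [[-5.7, 80.8, 25.4, 3.2, 74.9, 93.5]] place [[[-56.8, 52.8, 21.7, 74.2, 56.0, -41.0]], [[-56.0, 65.9, 21.7, 52.8, 75.0, -51.3]], [[-49.7, 77.3, 21
[... 450 characters left out ...]
4.6]] place [[[-51.8, 54.1, 27.0, 47.3, 56.2, -7.9]], [[-52.0, 64.4, 27.0, 39.4, 76.7, -31.2]], [[-47.3, 73.7, 27.0, 25.9, 91.5, -54.0]]]
50 1 140 grasp [[-6.0, 86.1, 20.6, 3.8, 89.9, 93.2]] place [[[-51.8, 54.1, 27.0, 61.0, 44.3, -29.0]], [[-52.0, 64.4, 27.0, 44.5, 61.8, -45.5]], [[-47.3, 73.7, 27.0, 27.1, 73.5, -62.9]]]
50 -1 120 grasp [[-6.0, 86.1, 20.6, 4.1, 109.8, -85.4]] place [[[-51.8, 54.1, 27.0, 47.3, 56.2, 172.1]], [[-52.0, 64.4, 27.0, 39.4, 76.7, 148.8]], [[-47.3, 73.7, 27.0, 25.9, 91.5, 126.0]]]
50 -1 140 grasp [[-6.0, 86.1, 20.6, 3.8, 89.9, -86.8]] place [[[-51.8, 54.1, 27.0, 61.0, 44.3, 151.0]], [[-52.0, 64.4, 27.0, 44.5, 61.8, 134.5]], [[-47.3, 73.7, 27.0, 27.1, 73.5, 117.1]]]
```

```bash
cat > go.py <<'E'
from plan import *
from h import observe
a=np.radians(25); G=np.array([.015,0,.005])
def gpose(p,up=0):
    R=grasp(p[2],1,a);b=np.array([np.cos(p[2]),np.sin(p[2]),0])
    return R,np.array([p[0],p[1],.025])+G[0]*b+np.array([0,0,G[2]])+.008*R[:,2]-up*R[:,2]
def ppose(xy,psi=-45,up=0,off=0):
    psi=np.radians(psi);R=place(psi,1,a);h=np.array([np.cos(psi),np.sin(psi),0])
    # lying +z side becomes the side facing -h
    return R,np.array([xy[0],xy[1],.006+.040+G[0]+up])-G[2]*h+.008*R[:,2]-off*R[:,2]
def go(Rt,pt):
    o=observe();R0=Ro.from_euler("xyz",o["eef_rot"],degrees=True)
    rv=(Ro.from_matrix(Rt)*R0.inv()).as_rotvec();d=(pt-o["ee_pos"])*1e3
    print("pos",o["ee_pos"].round(4),"j",o["joints"].round(1),"rotvec",rv.round(3),"|%.1fdeg|"%np.degrees(np.linalg.norm(rv)),"d",d.round(1),"rows>=%.1f"%max(np.degrees(np.linalg.norm(rv))/7.1,np.linalg.norm(d)/41))
E
python3 - <<'E'
from go import *
go(*gpose([.6456,.0491,.2016],.17))
E
```

```text
pos [ 0.6211 -0.079   0.3347] j [ 21.1  35.7   4.9  96.8 -51.4  84.3  48.2] rotvec [-0.384 -0.476  1.737] |105.5deg| d [ 106.3  144.8 -157.9] rows>=14.9
```

send_rows:
  turn:
    - [-0.024,-0.03,0.109]
    - [-0.024,-0.03,0.109]
    - [-0.024,-0.03,0.109]
    - [-0.024,-0.03,0.109]
    - [-0.024,-0.03,0.109]
    - [-0.024,-0.03,0.109]
    - [-0.024,-0.03,0.109]
    - [-0.024,-0.03,0.109]
    - [-0.024,-0.03,0.109]
    - [-0.024,-0.03,0.109]
    - [-0.024,-0.03,0.109]
    - [-0.024,-0.03,0.109]
  translation:
    - [0,10,0]
    - [5,12,0]
    - [10,12,0]
    - [10,12,0]
    - [10,12,0]
    - [10,12,0]
    - [10,12,0]
    - [10,12,0]
    - [10,12,0]
    - [10,12,0]
    - [10,12,0]
    - [10,12,0]
  claw: [1,1,1,1,1,1,1,1,1,1,1,1]

```text
time: 18.92
ee_pos: [0.7283, 0.0681, 0.3384]
eef_rot: [173.9, -30.6, 170.5]
wrist_force: [-0.4, 0.4, -0.3]
finger_gap: 0.0854
grip_force: 0.0
```

send_rows:
  turn:
    - [-0.024,-0.03,0.109]
    - [-0.024,-0.03,0.109]
    - [-0.024,-0.03,0.109]
    - [-0.024,-0.03,0.109]
    - [0,0,0]
    - [0,0,0]
    - [0,0,0]
  translation:
    - [0,0,-25]
    - [0,0,-30]
    - [0,0,-30]
    - [0,0,-30]
    - [0,0,-20]
    - [0,0,0]
    - [0,0,0]
  claw: [1,1,0.8,0.8,0.8,0.8,0.8]

```text
time: 19.5
ee_pos: [0.7272, 0.0677, 0.2031]
eef_rot: [-179.8, -24.3, -167.6]
wrist_force: [0.3, 0.3, 0.5]
finger_gap: 0.0682
grip_force: 0.0
```

```bash
cat > chk.py <<'E'
import sys
from go import *
from fit import *
c=capture("wrist");cv2.imwrite("pics/"+sys.argv[1],c["frame"])
q,f=fit(c,[float(x) for x in sys.argv[2:5]]);print(q.round(4),np.degrees(q[2]).round(1),round(f,3))
go(*gpose(q,0.0));go(*gpose(q,0.10))
E
python3 chk.py e1.png .6456 .0491 .2016
```

```text
[0.646  0.05   0.1981] 11.3 0.065
pos [0.728  0.0675 0.2044] j [-7.1 47.7 -6.4 73.   4.9 83.7 88.5] rotvec [-0.     0.016 -0.02 ] |1.4deg| d [ -70.6  -15.2 -181.7] rows>=4.8
pos [0.728  0.0675 0.2044] j [-7.1 47.7 -6.4 73.   4.9 83.7 88.5] rotvec [-0.     0.016 -0.02 ] |1.4deg| d [-29.1  -6.9 -91. ] rows>=2.3
```

View pics/e1.png

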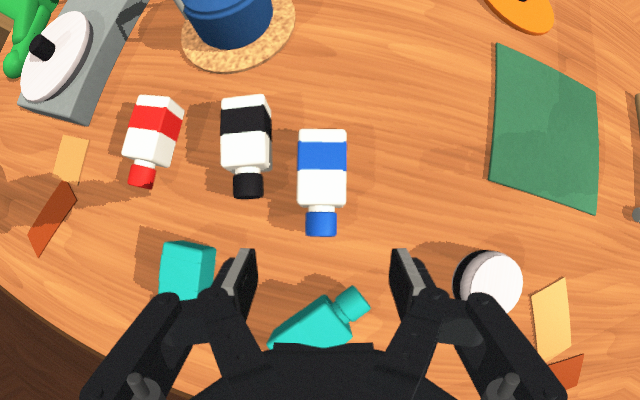

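Blue bottle (322,180) is centred between the fingers; black (246,145) and red (155,140) are to the left. Approaching along the tool axis.

send_rows:
  turn:
    - [0,0.016,-0.02]
    - [0,0,0]
    - [0,0,0]
    - [0,0,0]
    - [0,0,0]
    - [0,0,0]
    - [0,0,0]
    - [0,0,0]
    - [0,0,0]
    - [0,0,0]
  translation:
    - [-10,-2,-26]
    - [-14,-3,-36]
    - [-14,-3,-36]
    - [-13,-3,-34]
    - [-10,-2,-26]
    - [-6,-1,-16]
    - [-3,-1,-8]
    - [0,0,0]
    - [0,0,0]
    - [0,0,0]
  claw: [0.8,0.8,0.8,0.8,0.8,0.8,0.8,0.8,0.8,0.8]

```text
time: 20.38
ee_pos: [0.6591, 0.0538, 0.0231]
eef_rot: [179.9, -24.9, -168.5]
wrist_force: [-0.2, 0.0, 0.6]
finger_gap: 0.0685
grip_force: 0.0
```

```bash
python3 - <<'E'
from go import *
go(*gpose([.646,.05,.1981]))
E
```

```text
pos [0.6591 0.0538 0.0231] j [-6.2 54.3 -6.5 88.4  6.  62.6 86.3] rotvec [-0.002  0.001 -0.001] |0.2deg| d [-1.7 -1.5 -0.4] rows>=0.1
```

send_rows:
  turn:
    - [0,0,0]
    - [0,0,0]
    - [0,0,0]
    - [0,0,0]
    - [0,0,0]
    - [0,0,0]
    - [0,0,0]
    - [0,0,0]
    - [0,0,0]
    - [0,0,0]
    - [0,0,0]
    - [0,0,0]
  translation:
    - [-1,-1,0]
    - [0,0,0]
    - [0,0,0]
    - [0,0,0]
    - [0,0,0]
    - [0,0,10]
    - [0,0,25]
    - [0,0,40]
    - [0,0,40]
    - [0,0,40]
    - [0,0,30]
    - [0,0,15]
  claw: [0,0,0,0,0,0,0,0,0,0,0,0]
  force: 50

```text
time: 21.38
ee_pos: [0.6573, 0.0533, 0.2266]
eef_rot: [179.8, -24.8, -168.5]
wrist_force: [1.2, -0.2, -3.0]
finger_gap: 0.049
grip_force: 52.5
```

```bash
python3 - <<'E'
from go import *
T=np.array([.496,.365]);h=np.array([1,-1])/2**.5
go(*ppose(T+.07*h,up=.12))
E
```

```text
pos [0.6573 0.0533 0.2266] j [-6.  41.6 -6.9 83.6  4.2 80.  87.7] rotvec [-0.469 -1.551 -0.771] |102.8deg| d [-110.2  260.6  -49. ] rows>=14.5
```

```bash
python3 - <<'E'
from go import *
o=observe();R0=Ro.from_euler("xyz",o["eef_rot"],degrees=True)
Rt,pt=ppose(np.array([.5455,.3155]),up=.17);rv=(Ro.from_matrix(Rt)*R0.inv()).as_rotvec()
for t in np.linspace(0,1,7):
    R=Ro.from_rotvec(rv*t)*R0;p=o["ee_pos"]+(pt-o["ee_pos"])*t;print(round(t,2),R.as_matrix()[:,2].round(2),wrist(R.as_matrix(),p,128))
E
```

```text
0.0 [-0.41 -0.08 -0.91] [[-5.6, 77.4, 47.5, 2.4, 76.7, 94.8]]
0.17 [-0.18 -0.12 -0.98] [[-10.6, 70.0, 49.4, 5.3, 63.5, 79.3]]
0.33 [ 0.06 -0.19 -0.98] [[-17.5, 63.5, 49.6, 14.1, 53.0, 57.9]]
0.5 [ 0.27 -0.28 -0.92] [[-26.3, 58.8, 47.9, 29.9, 48.7, 29.6]]
0.67 [ 0.45 -0.4  -0.8 ] [[-36.2, 56.9, 44.6, 47.0, 53.5, 0.5]]
0.83 [ 0.58 -0.52 -0.63] [[-45.4, 58.0, 39.9, 58.7, 65.5, -22.0]]
1.0 [ 0.64 -0.64 -0.42] [[-52.8, 61.5, 34.3, 65.5, 80.6, -37.7]]
```

send_rows:
  turn:
    - [-0.026,-0.086,-0.043]
    - [-0.026,-0.086,-0.043]
    - [-0.026,-0.086,-0.043]
    - [-0.026,-0.086,-0.043]
    - [-0.026,-0.086,-0.043]
    - [-0.026,-0.086,-0.043]
    - [-0.026,-0.086,-0.043]
    - [-0.026,-0.086,-0.043]
    - [-0.026,-0.086,-0.043]
    - [-0.026,-0.086,-0.043]
    - [-0.026,-0.086,-0.043]
    - [-0.026,-0.086,-0.043]
  translation:
    - [-6,14,0]
    - [-6,14,0]
    - [-6,14,0]
    - [-6,14,0]
    - [-6,14,0]
    - [-6,14,0]
    - [-6,14,0]
    - [-6,14,0]
    - [-6,14,0]
    - [-6,14,0]
    - [-6,14,0]
    - [-6,14,0]
  claw: [0,0,0,0,0,0,0,0,0,0,0,0]

```text
time: 22.38
ee_pos: [0.5833, 0.2217, 0.2226]
eef_rot: [-167.7, 34.9, 159.7]
wrist_force: [0.9, -0.2, -5.1]
finger_gap: 0.0497
grip_force: 52.4
```

send_rows:
  turn:
    - [-0.026,-0.086,-0.043]
    - [-0.026,-0.086,-0.043]
    - [-0.026,-0.086,-0.043]
    - [-0.026,-0.086,-0.043]
    - [-0.026,-0.086,-0.043]
    - [-0.026,-0.086,-0.043]
    - [0,0,0]
    - [0,0,0]
  translation:
    - [-6,14,0]
    - [-6,14,0]
    - [-6,14,0]
    - [-6,14,0]
    - [-6,14,0]
    - [-6,14,0]
    - [0,0,0]
    - [0,0,0]
  claw: [0,0,0,0,0,0,0,0]

```text
time: 23.05
ee_pos: [0.547, 0.3079, 0.2193]
eef_rot: [-179.9, 64.5, 135.4]
wrist_force: [0.8, -1.3, -2.3]
finger_gap: 0.0498
grip_force: 52.7
```

```bash
python3 - <<'E'
from go import *
go(*ppose(np.array([.5455,.3155]),up=.0))
from h import *
s=capture("side");cv2.imwrite("pics/s5.png",cv2.resize(s["frame"][130:290,180:420],None,fx=3,fy=3))
E
```

```text
pos [0.547  0.3079 0.2193] j [-90.9  54.7  50.4 116.2  40.7  40.  -42.4] rotvec [-0.006 -0.007 -0.004] |0.6deg| d [ 1.000e-01  6.000e+00 -1.617e+02] rows>=3.9
```

View pics/s5.png

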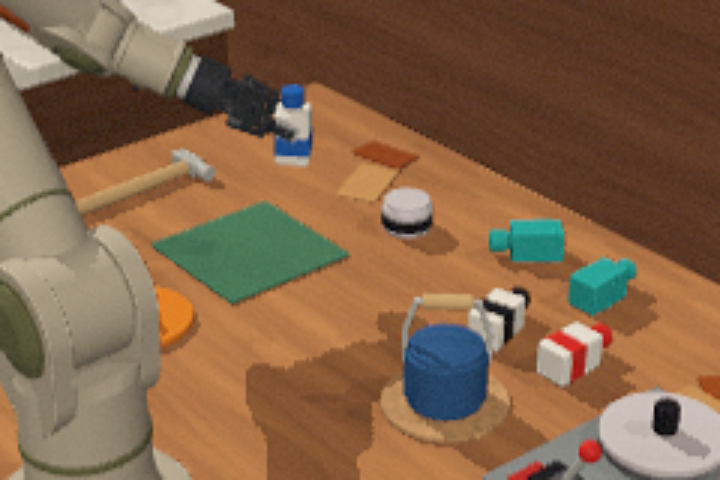

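The bottle hangs upright from the gripper at crop (293,125), and everything else is undisturbed. Lowering.

send_rows:
  turn:
    - [-0.006,-0.007,-0.004]
    - [0,0,0]
    - [0,0,0]
    - [0,0,0]
    - [0,0,0]
    - [0,0,0]
    - [0,0,0]
    - [0,0,0]
    - [0,0,0]
  translation:
    - [0,2,-20]
    - [0,2,-30]
    - [0,2,-30]
    - [0,0,-30]
    - [0,0,-22]
    - [0,0,-15]
    - [0,0,-8]
    - [0,0,0]
    - [0,0,0]
  claw: [0,0,0,0,0,0,0,0,0]

```text
time: 23.85
ee_pos: [0.5487, 0.3103, 0.0675]
eef_rot: [179.6, 65.0, 134.2]
wrist_force: [-0.0, -0.5, -1.3]
finger_gap: 0.0499
grip_force: 52.7
```

```bash
python3 - <<'E'
from go import *
go(*ppose(np.array([.5455,.3155]),up=.0))
from h import *
s=capture("side");cv2.imwrite("pics/s6.png",cv2.resize(s["frame"][130:290,180:420],None,fx=3,fy=3))
E
```

```text
pos [0.5487 0.3103 0.0675] j [-88.8  69.6  46.  115.1  37.9  31.9 -52.3] rotvec [-0.003  0.002  0.006] |0.4deg| d [-1.6  3.6 -9.9] rows>=0.3
```

View pics/s6.png

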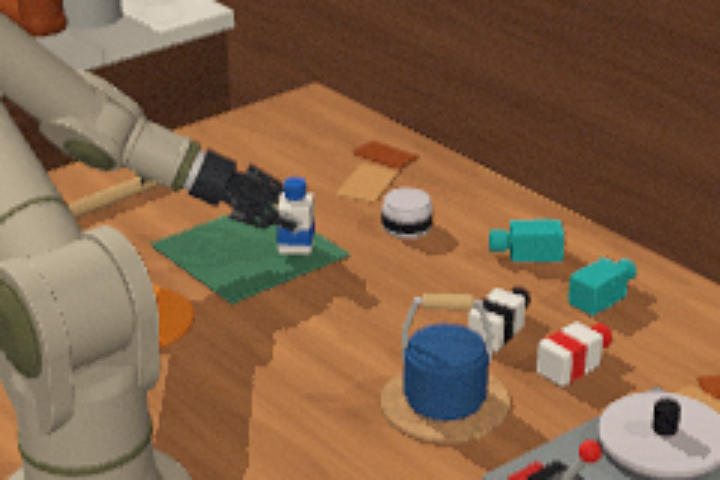

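The blue bottle is just above the tray's right part (crop (296,215)). Final touch-down.

send_rows:
  turn:
    - [0,0,0.004]
    - [0,0,0]
    - [0,0,0]
    - [0,0,0]
    - [0,0,0]
  translation:
    - [-1,2,-4]
    - [0,1,-3]
    - [0,0,-2]
    - [0,0,0]
    - [0,0,0]
  claw: [0,0,0,0,0]

```text
time: 24.32
ee_pos: [0.5473, 0.3145, 0.0586]
eef_rot: [179.5, 65.1, 134.5]
wrist_force: [-2.2, 2.1, 5.0]
finger_gap: 0.0494
grip_force: 53.4
```

send_rows:
  turn:
    - [0,0,0]
    - [0,0,0]
    - [0,0,0]
    - [0,0,0]
    - [0,0,0]
    - [0,0,0]
    - [0,0,0]
    - [0,0,0]
    - [0,0,0]
    - [0,0,0]
    - [0,0,0]
  translation:
    - [0,0,0]
    - [0,0,0]
    - [0,0,0]
    - [0,0,0]
    - [-6,6,4]
    - [-13,13,9]
    - [-19,19,13]
    - [-19,19,13]
    - [-5,5,35]
    - [0,0,40]
    - [0,0,40]
  claw: [0.8,0.8,0.8,0.8,0.8,0.8,0.8,0.8,0.8,0.8,0.8]

```text
time: 25.23
ee_pos: [0.4839, 0.3769, 0.2125]
eef_rot: [179.9, 65.0, 134.9]
wrist_force: [-0.0, 0.4, -0.2]
finger_gap: 0.0681
grip_force: 0.0
```

```bash
python3 - <<'E'
from go import *
o=observe();p0=o["ee_pos"]
go(*gpose([.6244,-.043,.2732],.17))
R0=Ro.from_euler("xyz",o["eef_rot"],degrees=True)
Rt,pt=gpose([.6244,-.043,.2732],.17);rv=(Ro.from_matrix(Rt)*R0.inv()).as_rotvec()
for t in np.linspace(0,1,5):
    R=Ro.from_rotvec(rv*t)*R0;p=p0+(pt-p0)*t;print(round(t,2),R.as_matrix()[:,2].round(2),wrist(R.as_matrix(),p,128))
E
```

```text
pos [0.4839 0.3769 0.2125] j [-96.3  54.6  46.1 112.2  35.3  49.7 -42.8] rotvec [0.412 1.579 0.824] |104.8deg| d [ 220.8 -397.4  -35.6] rows>=14.8
0.0 [ 0.64 -0.64 -0.42] [[-60.8, 63.2, 32.8, 60.9, 86.2, -40.6]]
0.25 [ 0.53 -0.46 -0.72] [[-45.6, 56.4, 40.0, 52.4, 61.7, -13.3]]
0.5 [ 0.28 -0.29 -0.92] [[-26.4, 57.8, 44.6, 30.5, 48.7, 31.5]]
0.75 [-0.06 -0.16 -0.98] [[-10.6, 67.6, 45.6, 10.4, 57.4, 75.0]]
1.0 [-0.41 -0.11 -0.91] [[-0.8, 81.6, 42.5, 6.4, 76.3, 102.0]]
```

send_rows:
  turn:
    - [0.024,0.093,0.0485]
    - [0.024,0.093,0.0485]
    - [0.024,0.093,0.0485]
    - [0.024,0.093,0.0485]
    - [0.024,0.093,0.0485]
    - [0.024,0.093,0.0485]
    - [0.024,0.093,0.0485]
    - [0.024,0.093,0.0485]
    - [0.024,0.093,0.0485]
    - [0.024,0.093,0.0485]
    - [0.024,0.093,0.0485]
    - [0.024,0.093,0.0485]
  translation:
    - [13,-10,20]
    - [13,-15,20]
    - [13,-20,20]
    - [13,-24,10]
    - [13,-24,0]
    - [13,-26,0]
    - [13,-26,0]
    - [13,-26,0]
    - [13,-26,-10]
    - [13,-26,-10]
    - [13,-26,-10]
    - [13,-26,-10]
  claw: [0.8,0.8,0.8,0.8,0.8,0.8,0.8,0.8,0.8,0.8,0.8,0.8]

```text
time: 26.23
ee_pos: [0.637, 0.1082, 0.2433]
eef_rot: [-169.0, 1.9, 178.5]
wrist_force: [1.7, 0.7, 0.7]
finger_gap: 0.0683
grip_force: 0.0
```

send_rows:
  turn:
    - [0.024,0.093,0.0485]
    - [0.024,0.093,0.0485]
    - [0.024,0.093,0.0485]
    - [0.024,0.093,0.0485]
    - [0.024,0.093,0.0485]
    - [0,0,0]
    - [0,0,0]
  translation:
    - [13,-26,-15]
    - [13,-26,-15]
    - [13,-26,-15]
    - [13,-26,-10]
    - [13,-20,-10]
    - [0,0,0]
    - [0,0,0]
  claw: [0.8,0.8,0.8,0.8,0.8,0.8,0.8]

```text
time: 26.82
ee_pos: [0.7018, -0.0172, 0.1746]
eef_rot: [-178.6, -23.8, -165.8]
wrist_force: [-1.3, 0.6, 0.7]
finger_gap: 0.0685
grip_force: 0.0
```

```bash
python3 chk.py e2.png .6244 -.043 .2732
```

```text
[ 0.6244 -0.0422  0.2829] 16.2 0.076
pos [ 0.7016 -0.015   0.1762] j [-6.  46.3  0.8 80.7  4.5 76.3 97.3] rotvec [0.015 0.028 0.024] |2.3deg| d [ -66.1  -23.9 -153.5] rows>=4.1
pos [ 0.7016 -0.015   0.1762] j [-6.  46.3  0.8 80.7  4.5 76.3 97.3] rotvec [0.015 0.028 0.024] |2.3deg| d [-25.5 -12.1 -62.8] rows>=1.7
```

View pics/e2.png

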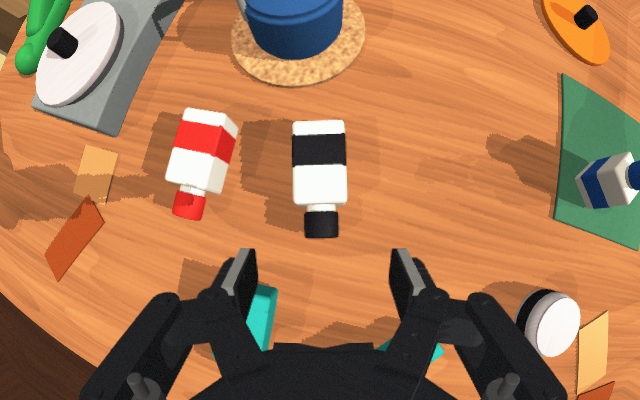

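Black bottle (320,180) is centred between the fingers. Blue stands on the tray (right edge, (605,180)). Approaching.

send_rows:
  turn:
    - [0.008,0.014,0.012]
    - [0.008,0.014,0.012]
    - [0,0,0]
    - [0,0,0]
    - [0,0,0]
    - [0,0,0]
    - [0,0,0]
    - [0,0,0]
    - [0,0,0]
    - [0,0,0]
  translation:
    - [-12,-8,-20]
    - [-14,-5,-32]
    - [-13,-4,-34]
    - [-12,-3,-30]
    - [-8,-2,-20]
    - [-5,-1,-12]
    - [-2,0,-5]
    - [0,0,0]
    - [0,0,0]
    - [0,0,0]
  claw: [0.8,0.8,0.8,0.8,0.8,0.8,0.8,0.8,0.8,0.8]

```text
time: 27.7
ee_pos: [0.6373, -0.037, 0.0261]
eef_rot: [180.0, -24.7, -163.6]
wrist_force: [0.2, 0.1, 0.1]
finger_gap: 0.0684
grip_force: 0.0
```

```bash
python3 - <<'E'
from go import *
go(*gpose([.6244,-.0422,.2829]))
E
```

```text
pos [ 0.6373 -0.037   0.0261] j [-4.2 52.4 -0.  93.3  5.9 58.7 98. ] rotvec [-0.002  0.005 -0.003] |0.3deg| d [-1.7 -2.  -3.4] rows>=0.1
```

send_rows:
  turn:
    - [0,0.005,-0.003]
    - [0,0,0]
    - [0,0,0]
    - [0,0,0]
    - [0,0,0]
    - [0,0,0]
    - [0,0,0]
    - [0,0,0]
    - [0,0,0]
    - [0,0,0]
    - [0,0,0]
    - [0,0,0]
  translation:
    - [-1,-1,-3]
    - [0,0,0]
    - [0,0,0]
    - [0,0,0]
    - [0,0,0]
    - [0,0,10]
    - [0,0,25]
    - [0,0,40]
    - [0,0,40]
    - [0,0,40]
    - [0,0,30]
    - [0,0,15]
  claw: [0,0,0,0,0,0,0,0,0,0,0,0]
  force: 50

```text
time: 28.7
ee_pos: [0.6361, -0.039, 0.2262]
eef_rot: [179.9, -24.9, -163.9]
wrist_force: [1.3, -0.2, -2.4]
finger_gap: 0.0498
grip_force: 52.2
```

```bash
python3 - <<'E'
from go import *
go(*ppose(np.array([.496,.365]),up=.16))
E
```

```text
pos [ 0.6361 -0.039   0.2262] j [ -4.2  39.5   0.3  88.2   5.   76.8 100. ] rotvec [-0.408 -1.579 -0.832] |104.9deg| d [-138.5  402.4   -8.6] rows>=14.8
```

send_rows:
  turn:
    - [-0.024,-0.093,-0.049]
    - [-0.024,-0.093,-0.049]
    - [-0.024,-0.093,-0.049]
    - [-0.024,-0.093,-0.049]
    - [-0.024,-0.093,-0.049]
    - [-0.024,-0.093,-0.049]
    - [-0.024,-0.093,-0.049]
    - [-0.024,-0.093,-0.049]
    - [-0.024,-0.093,-0.049]
    - [-0.024,-0.093,-0.049]
    - [-0.024,-0.093,-0.049]
    - [-0.024,-0.093,-0.049]
  translation:
    - [-8,24,5]
    - [-8,24,5]
    - [-8,24,5]
    - [-8,24,5]
    - [-8,24,5]
    - [-8,24,5]
    - [-8,24,5]
    - [-8,24,0]
    - [-8,24,0]
    - [-8,24,0]
    - [-8,24,0]
    - [-8,24,0]
  claw: [0,0,0,0,0,0,0,0,0,0,0,0]

```text
time: 29.7
ee_pos: [0.5434, 0.235, 0.2567]
eef_rot: [-166.1, 35.6, 161.6]
wrist_force: [1.3, -0.0, -3.2]
finger_gap: 0.0497
grip_force: 52.4
```

send_rows:
  turn:
    - [-0.024,-0.093,-0.049]
    - [-0.024,-0.093,-0.049]
    - [-0.024,-0.093,-0.049]
    - [-0.024,-0.093,-0.049]
    - [-0.024,-0.093,-0.049]
    - [0,0,0]
    - [0,0,0]
  translation:
    - [-8,24,0]
    - [-8,24,0]
    - [-8,24,0]
    - [-8,24,0]
    - [-8,20,0]
    - [0,0,0]
    - [0,0,0]
  claw: [0,0,0,0,0,0,0]

```text
time: 30.28
ee_pos: [0.5024, 0.3542, 0.2533]
eef_rot: [-176.1, 62.0, 140.1]
wrist_force: [-0.1, -1.2, -1.7]
finger_gap: 0.0492
grip_force: 52.7
```

```bash
python3 - <<'E'
from go import *
go(*ppose(np.array([.496,.365]),up=.0))
E
```

```text
pos [0.5024 0.3542 0.2533] j [-93.8  48.1  45.5 113.4  38.9  49.7 -38.9] rotvec [-0.013 -0.058 -0.028] |3.8deg| d [  -4.8    9.2 -195.7] rows>=4.8
```

send_rows:
  turn:
    - [-0.007,-0.029,-0.014]
    - [-0.006,-0.029,-0.014]
    - [0,0,0]
    - [0,0,0]
    - [0,0,0]
    - [0,0,0]
    - [0,0,0]
    - [0,0,0]
    - [0,0,0]
    - [0,0,0]
    - [0,0,0]
  translation:
    - [-3,5,-10]
    - [-2,4,-20]
    - [0,0,-30]
    - [0,0,-30]
    - [0,0,-30]
    - [0,0,-25]
    - [0,0,-20]
    - [0,0,-12]
    - [0,0,-8]
    - [0,0,0]
    - [0,0,0]
  claw: [0,0,0,0,0,0,0,0,0,0,0]

```text
time: 31.2
ee_pos: [0.4994, 0.3597, 0.0715]
eef_rot: [179.6, 64.9, 134.2]
wrist_force: [0.2, -0.7, -1.7]
finger_gap: 0.0499
grip_force: 52.6
```

```bash
python3 - <<'E'
from go import *
go(*ppose(np.array([.496,.365]),up=.0))
E
```

```text
pos [0.4994 0.3597 0.0715] j [-92.2  66.9  41.4 112.8  35.4  40.2 -52.8] rotvec [-0.003  0.001  0.006] |0.4deg| d [ -1.8   3.7 -13.9] rows>=0.4
```

send_rows:
  turn:
    - [0,0,0.004]
    - [0,0,0]
    - [0,0,0]
    - [0,0,0]
    - [0,0,0]
  translation:
    - [-1,2,-6]
    - [-1,1,-4]
    - [0,0,-2]
    - [0,0,-1]
    - [0,0,0]
  claw: [0,0,0,0,0]

```text
time: 31.62
ee_pos: [0.497, 0.3636, 0.0588]
eef_rot: [179.5, 65.0, 134.5]
wrist_force: [-4.0, 2.5, 6.6]
finger_gap: 0.0494
grip_force: 53.5
```

send_rows:
  turn:
    - [0,0,0]
    - [0,0,0]
    - [0,0,0]
    - [0,0,0]
    - [0,0,0]
    - [0,0,0]
    - [0,0,0]
    - [0,0,0]
    - [0,0,0]
    - [0,0,0]
    - [0,0,0]
  translation:
    - [0,0,0]
    - [0,0,0]
    - [0,0,0]
    - [0,0,0]
    - [-6,6,4]
    - [-13,13,9]
    - [-19,19,13]
    - [-19,19,13]
    - [-5,5,35]
    - [0,0,40]
    - [0,0,40]
  claw: [0.8,0.8,0.8,0.8,0.8,0.8,0.8,0.8,0.8,0.8,0.8]

```text
time: 32.53
ee_pos: [0.4337, 0.426, 0.2127]
eef_rot: [179.8, 64.9, 134.9]
wrist_force: [0.4, -0.3, 0.8]
finger_gap: 0.0687
grip_force: 0.0
```

```bash
python3 - <<'E'
from go import *
go(*gpose([.6397,-.1687,.0177],.17))
E
```

```text
pos [0.4337 0.426  0.2127] j [-99.2  53.6  41.7 108.5  32.9  57.6 -44.1] rotvec [0.6   1.488 0.629] |98.7deg| d [ 289.4 -593.2  -35.8] rows>=16.1
```

send_rows:
  turn:
    - [0.03,0.0744,0.0315]
    - [0.03,0.0744,0.0315]
    - [0.03,0.0744,0.0315]
    - [0.03,0.0744,0.0315]
    - [0.03,0.0744,0.0315]
    - [0.03,0.0744,0.0315]
    - [0.03,0.0744,0.0315]
    - [0.03,0.0744,0.0315]
    - [0.03,0.0744,0.0315]
    - [0.03,0.0744,0.0315]
    - [0.03,0.0744,0.0315]
    - [0.03,0.0744,0.0315]
  translation:
    - [14,-5,20]
    - [14,-15,20]
    - [14,-25,20]
    - [14,-32,10]
    - [14,-32,0]
    - [14,-32,0]
    - [14,-32,0]
    - [14,-32,0]
    - [14,-32,-5]
    - [14,-32,-5]
    - [14,-32,-5]
    - [14,-32,-5]
  claw: [0.8,0.8,0.8,0.8,0.8,0.8,0.8,0.8,0.8,0.8,0.8,0.8]

```text
time: 33.53
ee_pos: [0.5972, 0.1045, 0.2639]
eef_rot: [-170.4, 12.2, 164.2]
wrist_force: [-0.0, 0.0, -0.6]
finger_gap: 0.0685
grip_force: 0.0
```

send_rows:
  turn:
    - [0.03,0.0744,0.0315]
    - [0.03,0.0744,0.0315]
    - [0.03,0.0744,0.0315]
    - [0.03,0.0744,0.0315]
    - [0.03,0.0744,0.0315]
    - [0.03,0.0744,0.0315]
    - [0.03,0.0744,0.0315]
    - [0.03,0.0744,0.0315]
    - [0,0,0]
    - [0,0,0]
  translation:
    - [15,-34,-5]
    - [15,-34,-10]
    - [15,-34,-10]
    - [15,-34,-15]
    - [15,-34,-15]
    - [15,-34,-15]
    - [15,-30,-10]
    - [15,-25,-5]
    - [0,0,0]
    - [0,0,0]
  claw: [0.8,0.8,0.8,0.8,0.8,0.8,0.8,0.8,0.8,0.8]

```text
time: 34.37
ee_pos: [0.7163, -0.1546, 0.1754]
eef_rot: [-178.8, -23.3, 179.6]
wrist_force: [-0.6, 1.0, -0.4]
finger_gap: 0.0685
grip_force: 0.0
```

```bash
python3 chk.py e3.png .6397 -.1687 .0177
```

```text
[ 0.6401 -0.1678  0.0273] 1.6 0.072
pos [ 0.7163 -0.1523  0.177 ] j [ 4.3 48.5  3.7 75.5  1.1 79.  96.8] rotvec [0.017 0.031 0.024] |2.5deg| d [ -64.6  -15.2 -154.3] rows>=4.1
pos [ 0.7163 -0.1523  0.177 ] j [ 4.3 48.5  3.7 75.5  1.1 79.  96.8] rotvec [0.017 0.031 0.024] |2.5deg| d [-22.4 -14.  -63.7] rows>=1.7
```

View pics/e3.png

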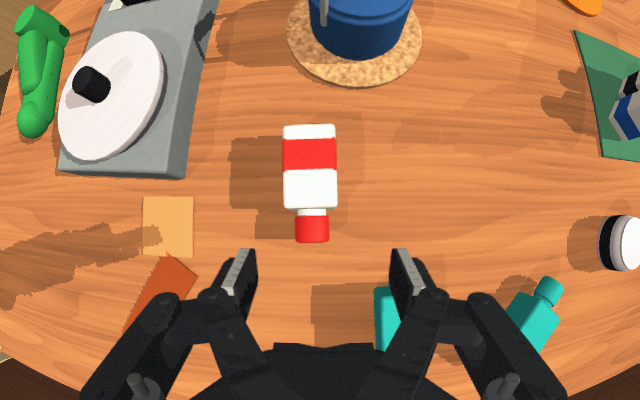

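Red bottle (311,180) is centred between the fingers and clear of the turquoise decoys. Approaching.

send_rows:
  turn:
    - [0.008,0.016,0.012]
    - [0.008,0.015,0.012]
    - [0,0,0]
    - [0,0,0]
    - [0,0,0]
    - [0,0,0]
    - [0,0,0]
    - [0,0,0]
    - [0,0,0]
    - [0,0,0]
  translation:
    - [-11,-8,-20]
    - [-13,-5,-32]
    - [-13,-1,-34]
    - [-12,0,-30]
    - [-8,0,-20]
    - [-5,0,-12]
    - [-3,0,-6]
    - [0,0,0]
    - [0,0,0]
    - [0,0,0]
  claw: [0.8,0.8,0.8,0.8,0.8,0.8,0.8,0.8,0.8,0.8]

```text
time: 35.25
ee_pos: [0.6532, -0.166, 0.0261]
eef_rot: [-179.9, -24.7, -178.4]
wrist_force: [-0.9, -0.6, -0.1]
finger_gap: 0.0685
grip_force: 0.0
```

```bash
python3 - <<'E'
from go import *
go(*gpose([.6401,-.1678,.0273]))
E
```

```text
pos [ 0.6532 -0.166   0.0261] j [ 6.1 54.4  2.7 87.5  2.3 62.4 98.3] rotvec [ 0.002  0.005 -0.002] |0.3deg| d [-1.5 -1.5 -3.3] rows>=0.1
```

send_rows:
  turn:
    - [0,0.005,0]
    - [0,0,0]
    - [0,0,0]
    - [0,0,0]
    - [0,0,0]
    - [0,0,0]
    - [0,0,0]
    - [0,0,0]
    - [0,0,0]
    - [0,0,0]
    - [0,0,0]
    - [0,0,0]
  translation:
    - [-1,-1,-3]
    - [0,0,0]
    - [0,0,0]
    - [0,0,0]
    - [0,0,0]
    - [0,0,10]
    - [0,0,25]
    - [0,0,40]
    - [0,0,40]
    - [0,0,40]
    - [0,0,40]
    - [0,0,30]
  claw: [0,0,0,0,0,0,0,0,0,0,0,0]
  force: 50

```text
time: 36.25
ee_pos: [0.6508, -0.1673, 0.2502]
eef_rot: [-179.9, -25.0, -178.4]
wrist_force: [1.0, -0.2, -1.7]
finger_gap: 0.0497
grip_force: 52.2
```

```bash
python3 - <<'E'
from go import *
go(*ppose(np.array([.496,.365])+np.array([-.0495,.0495]),up=.19))
E
```

```text
pos [ 0.6508 -0.1673  0.2502] j [ 5.7 41.1  3.6 81.3  2.2 82.3 99.8] rotvec [-0.593 -1.494 -0.634] |99.0deg| d [-202.7  580.2   -2.5] rows>=15.0
```

send_rows:
  turn:
    - [-0.0297,-0.0747,-0.0317]
    - [-0.0297,-0.0747,-0.0317]
    - [-0.0297,-0.0747,-0.0317]
    - [-0.0297,-0.0747,-0.0317]
    - [-0.0297,-0.0747,-0.0317]
    - [-0.0297,-0.0747,-0.0317]
    - [-0.0297,-0.0747,-0.0317]
    - [-0.0297,-0.0747,-0.0317]
    - [-0.0297,-0.0747,-0.0317]
    - [-0.0297,-0.0747,-0.0317]
    - [-0.0297,-0.0747,-0.0317]
    - [-0.0297,-0.0747,-0.0317]
  translation:
    - [-10,20,5]
    - [-10,28,5]
    - [-10,30,5]
    - [-10,31,5]
    - [-10,31,0]
    - [-10,31,0]
    - [-10,31,0]
    - [-10,31,0]
    - [-10,31,0]
    - [-10,31,0]
    - [-10,31,0]
    - [-10,31,0]
  claw: [0,0,0,0,0,0,0,0,0,0,0,0]

```text
time: 37.25
ee_pos: [0.5339, 0.178, 0.2667]
eef_rot: [-169.2, 27.1, 158.8]
wrist_force: [0.8, 0.3, -2.9]
finger_gap: 0.0492
grip_force: 52.2
```

send_rows:
  turn:
    - [-0.0297,-0.0747,-0.0317]
    - [-0.0297,-0.0747,-0.0317]
    - [-0.0297,-0.0747,-0.0317]
    - [-0.0297,-0.0747,-0.0317]
    - [-0.0297,-0.0747,-0.0317]
    - [-0.0297,-0.0747,-0.0317]
    - [-0.0297,-0.0747,-0.0317]
    - [-0.0297,-0.0747,-0.0317]
    - [0,0,0]
    - [0,0,0]
  translation:
    - [-10,31,0]
    - [-10,31,0]
    - [-10,31,0]
    - [-10,30,0]
    - [-10,30,0]
    - [-10,28,0]
    - [-10,20,0]
    - [-10,15,0]
    - [0,0,0]
    - [0,0,0]
  claw: [0,0,0,0,0,0,0,0,0,0]

```text
time: 38.08
ee_pos: [0.4533, 0.3953, 0.2642]
eef_rot: [-177.8, 63.2, 137.7]
wrist_force: [0.9, -0.4, -1.8]
finger_gap: 0.0495
grip_force: 52.4
```

```bash
python3 - <<'E'
from go import *
go(*ppose(np.array([.496,.365])+np.array([-.0495,.0495]),up=.0))
E
```

```text
pos [0.4533 0.3953 0.2642] j [-95.1  45.5  37.9 110.5  39.3  60.2 -44. ] rotvec [-0.01  -0.035 -0.013] |2.2deg| d [  -5.2   17.6 -206.5] rows>=5.1
```

send_rows:
  turn:
    - [-0.005,-0.018,-0.007]
    - [-0.005,-0.017,-0.006]
    - [0,0,0]
    - [0,0,0]
    - [0,0,0]
    - [0,0,0]
    - [0,0,0]
    - [0,0,0]
    - [0,0,0]
    - [0,0,0]
    - [0,0,0]
    - [0,0,0]
  translation:
    - [-3,10,0]
    - [-3,8,-10]
    - [0,2,-25]
    - [0,0,-30]
    - [0,0,-35]
    - [0,0,-35]
    - [0,0,-25]
    - [0,0,-18]
    - [0,0,-10]
    - [0,0,-6]
    - [0,0,0]
    - [0,0,0]
  claw: [0,0,0,0,0,0,0,0,0,0,0,0]

```text
time: 39.08
ee_pos: [0.4495, 0.4132, 0.0731]
eef_rot: [179.5, 65.0, 134.3]
wrist_force: [-0.3, 0.2, -1.8]
finger_gap: 0.0498
grip_force: 52.4
```

```bash
python3 - <<'E'
from go import *
go(*ppose(np.array([.496,.365])+np.array([-.0495,.0495]),up=.0))
E
```

```text
pos [0.4495 0.4132 0.0731] j [-93.4  63.8  33.7 108.8  35.9  50.6 -56.2] rotvec [-0.003  0.002  0.005] |0.4deg| d [ -1.4  -0.3 -15.4] rows>=0.4
```

send_rows:
  turn:
    - [0,0,0.004]
    - [0,0,0]
    - [0,0,0]
    - [0,0,0]
    - [0,0,0]
  translation:
    - [-1,0,-7]
    - [0,0,-4]
    - [0,0,-2]
    - [0,0,-1]
    - [0,0,0]
  claw: [0,0,0,0,0]

```text
time: 39.5
ee_pos: [0.4479, 0.4133, 0.0581]
eef_rot: [179.7, 65.0, 134.7]
wrist_force: [-0.8, -0.5, -0.8]
finger_gap: 0.0492
grip_force: 52.5
```

send_rows:
  turn:
    - [0,0,0]
    - [0,0,0]
  translation:
    - [0,0,-1]
    - [0,0,0]
  claw: [0,0]

```text
time: 39.67
ee_pos: [0.448, 0.4131, 0.0581]
eef_rot: [179.6, 65.1, 134.6]
wrist_force: [-4.2, 2.0, 6.0]
finger_gap: 0.0494
grip_force: 53.1
```

send_rows:
  turn:
    - [0,0,0]
    - [0,0,0]
    - [0,0,0]
    - [0,0,0]
    - [0,0,0]
    - [0,0,0]
    - [0,0,0]
    - [0,0,0]
    - [0,0,0]
    - [0,0,0]
    - [0,0,0]
    - [0,0,0]
  translation:
    - [0,0,0]
    - [0,0,0]
    - [0,0,0]
    - [0,0,0]
    - [-6,6,4]
    - [-13,13,9]
    - [-19,19,13]
    - [-19,19,13]
    - [-5,5,35]
    - [0,0,40]
    - [0,0,40]
    - [0,0,0]
  claw: [0.8,0.8,0.8,0.8,0.8,0.8,0.8,0.8,0.8,0.8,0.8,0.8]

```text
time: 40.67
ee_pos: [0.3872, 0.4763, 0.2182]
eef_rot: [178.7, 64.8, 133.7]
wrist_force: [0.6, -0.7, -0.4]
finger_gap: 0.0685
grip_force: 0.0
```

```bash
python3 - <<'E'
from h import *
t=capture("top")["frame"];s=capture("side")["frame"]
im=np.zeros((600,800,3),np.uint8);im[:300]=cv2.resize(t[100:265,100:540],(800,300));im[300:]=cv2.resize(s[150:330,190:460],(800,300))[:, :]
im[300:,:]=0;im[300:,:450]=cv2.resize(s[150:330,190:460],(450,300));im[300:,450:]=cv2.resize(t[170:250,170:263],(350,300))
cv2.imwrite("pics/f.png",im)
E
```

```text
(no output)
```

View pics/f.png

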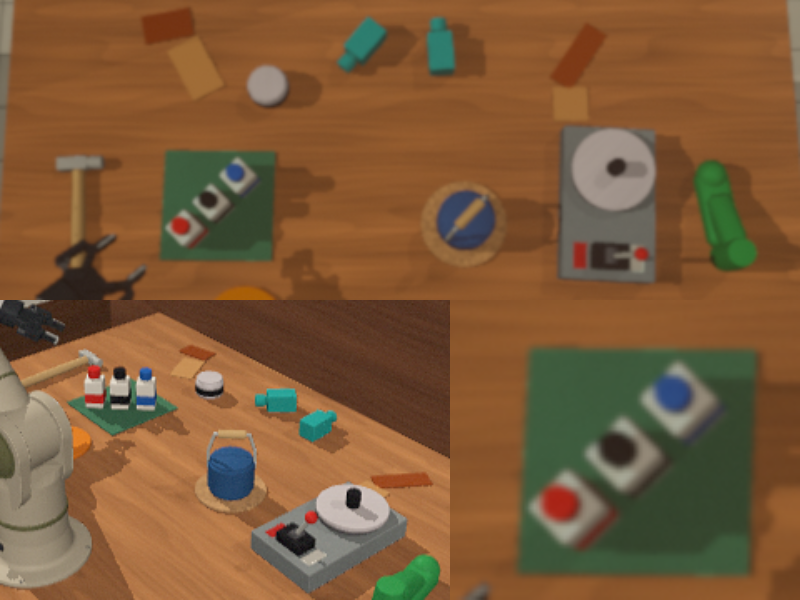

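All three bottles stand on the tray. The pot is on the cork, the cover lies on the plate, and the lever is at the white mark. The bystanders haven't moved, so I'm handing in.

```bash
python3 -c "
from workcell import *
print(hand_in())"
```

```text
the job is handed in; nothing more can be done
None
```

I handed the job in at about 41 s of robot time: warmer off, glue pot on the cork, cover on the hotplate and all three bottles (red, black and blue) upright on the tray, with the final pictures showing nothing else moved.

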